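Change over the vacuum plate: shut the cock, unload, fetch hidden blanks, load, reopen

TASK

Change over the vacuum plate: first turn its cock fully shut (handle across the pipe, against the stop) while the finished U-channels are still on the plate, then lay every channel flat on the board offcut, slot up. Stand the tall blue box upright on the bench at least 15 cm from where it stood, and set each of the solid blanks that were behind it on a seat of its own, square and centred over the rubber outline. When all that is in place with the cock still shut, turn the cock fully open again (handle along the pipe, against the stop), and leave the turquoise tube and the deburring tool where they are.

Things in the scene. Friction and masses are not known exactly. Their poses are not given: they have to be found in the camera images.
- station: Fixed vacuum work-holding plate: an aluminium plate 100 (x) x 228 (y) mm, from -93 to +135 mm in y, whose flat top is 24 mm above the bench, with three seats in a row and, 40 mm beyond its +y edge, a steel pipe along the plate's own x with a brass quarter-turn cock. Origin on the bench under the middle seat's centre (seat_2); x and y as given, z up.
- cock (a joint): The cock's handle, turning about a vertical stem through cock_axis. 0 = OPEN: handle in line with the pipe, pointing to the station's -x. 1.571 = SHUT: handle across the pipe, pointing to the station's +y, away from the plate (clockwise seen from above). Hard stops at both ends; it stays where it is left and needs about 2 to 3 N at the grip to turn.
- cock_axis (a point): Point on the stem's vertical axis at the handle's mid height, 62 mm above the bench; in the station's frame (10, 175, 62) mm; its axes are the station's.
- handle_grip (a point): Point on the handle 66 mm from the stem axis, mid height (62 mm above the bench). The handle is black plastic, 18 mm wide and 14 mm high, from 33 to 88 mm from the stem axis, with free space above and beneath. Nearer the stem it is a 16 mm wide steel strip. The cock's brass body below the stem is 50 mm long (station's x), 31 mm wide and up to 42 mm high; the pipe is only 25 mm high.
- tall_box: Tall blue cardboard box standing in front of the blanks, 50 (its x) x 120 (its y) x 170 mm high, about 0.35 kg. The bench to its left (x 0.28 to 0.45 m, y 0.44 to 0.58 m) is empty. Origin at the centre of its underside, z up.
- wood_board: Fixed flat tan board offcut, 124 (its x) x 196 (its y) mm, 12 mm thick, lying on the bench. Past the far edge of the bench (x = 0.52 m) a tall post rises from the floor at x = 0.55, y = 0.14 to 0.22 m: swing the arm past it drawn in. Origin at the centre of its underside, z up.
- seat_1 (a point): Centre of seat 1 on the plate's top: a black rubber outline 68 x 19 mm, long side along the station's x. Seats lie 60 mm apart along the station's y (seat_1 at -60, seat_2 at 0, seat_3 at +60 mm).
- seat_2 (a point): Centre of seat 2 on the plate's top: a black rubber outline 68 x 19 mm, long side along the station's x. Seats lie 60 mm apart along the station's y (seat_1 at -60, seat_2 at 0, seat_3 at +60 mm).
- seat_3 (a point): Centre of seat 3 on the plate's top: a black rubber outline 68 x 19 mm, long side along the station's x. Seats lie 60 mm apart along the station's y (seat_1 at -60, seat_2 at 0, seat_3 at +60 mm).
- blank_1: Raw blank: a plain solid aluminium block, 84 (its x) x 32 (its y) x 30 mm high, about 0.2 kg, standing on the bench behind the tall box. Two or three of them are there. Origin at the centre of its underside, z up.
- channel_1: Finished part: an aluminium U-channel of the blank's outer size, 84 (its x) x 32 (its y) x 30 mm high, with a slot 16 mm wide and 16 mm deep along its top, about 0.14 kg, at first on one of the seats. One or two of them are there. Origin at the centre of its underside, z up (slot side).
- blank_2: Raw blank: a plain solid aluminium block, 84 (its x) x 32 (its y) x 30 mm high, about 0.2 kg, standing on the bench behind the tall box. Two or three of them are there. Origin at the centre of its underside, z up.
- channel_2: Finished part: an aluminium U-channel of the blank's outer size, 84 (its x) x 32 (its y) x 30 mm high, with a slot 16 mm wide and 16 mm deep along its top, about 0.14 kg, at first on one of the seats. One or two of them are there. Origin at the centre of its underside, z up (slot side).
- blank_3: Raw blank: a plain solid aluminium block, 84 (its x) x 32 (its y) x 30 mm high, about 0.2 kg, standing on the bench behind the tall box. Two or three of them are there. Origin at the centre of its underside, z up.
- channel_3: Finished part: an aluminium U-channel of the blank's outer size, 84 (its x) x 32 (its y) x 30 mm high, with a slot 16 mm wide and 16 mm deep along its top, about 0.14 kg, at first on one of the seats. One or two of them are there. Origin at the centre of its underside, z up (slot side).
- tube: Turquoise plastic tube lying down, 40 (its x) x 90 (its y) x 40 mm high, a bystander. Origin at the centre of its underside.
- deburrer: Blue and white deburring tool, 28 wide (its x), 185 mm long (its y), 27 mm high, a bystander. Origin at the centre of the underside of its whole extent.
There are look-alikes about, which are no part of the job. What is shaped like the channel_1 but orange or pink is not meant.

How it is judged (in metres and radians):
On the way, in this order (a step that is already met when the one before it is completed fails the run):
1. the cock is fully shut with the channels still on the plate (value of joint cock above 1.47 rad and distance of each of channel_1, channel_2, channel_3 from where it was at the start of the episode below 0.02 m), for 0.2 s.
2. with the cock still shut, all channels lie on the board, the tall box stands aside and all blanks are on seats ((horizontal distance between blank_1 and seat_1 below 0.01 m or horizontal distance between blank_1 and seat_2 below 0.01 m or horizontal distance between blank_1 and seat_3 below 0.01 m) and angle between the x axis of each of blank_1, blank_2, blank_3 and the x axis of station, either way round below 0.12 rad and angle between each of blank_1, blank_2, blank_3, tall_box's own z axis and vertical below 0.08 rad and z of blank_1 in the frame of station between 0.02 and 0.028 m and linear speed of each of blank_1, blank_2, blank_3, channel_1, channel_2, channel_3, tall_box below 0.02 m/s and (horizontal distance between blank_2 and seat_1 below 0.01 m or horizontal distance between blank_2 and seat_2 below 0.01 m or horizontal distance between blank_2 and seat_3 below 0.01 m) and z of blank_2 in the frame of station between 0.02 and 0.028 m and (horizontal distance between blank_3 and seat_1 below 0.01 m or horizontal distance between blank_3 and seat_2 below 0.01 m or horizontal distance between blank_3 and seat_3 below 0.01 m) and z of blank_3 in the frame of station between 0.02 and 0.028 m and x of channel_1 in the frame of wood_board between -0.06 and 0.06 m and y of channel_1 in the frame of wood_board between -0.095 and 0.095 m and z of channel_1 in the frame of wood_board between 0.008 and 0.018 m and angle between each of channel_1, channel_2, channel_3's own z axis and vertical below 0.12 rad and x of channel_2 in the frame of wood_board between -0.06 and 0.06 m and y of channel_2 in the frame of wood_board between -0.095 and 0.095 m and z of channel_2 in the frame of wood_board between 0.008 and 0.018 m and x of channel_3 in the frame of wood_board between -0.06 and 0.06 m and y of channel_3 in the frame of wood_board between -0.095 and 0.095 m and z of channel_3 in the frame of wood_board between 0.008 and 0.018 m and distance of tall_box from where it was at the start of the episode above 0.1 m and height (world z) of tall_box below 0.018 m and value of joint cock above 1.4 rad), for 0.2 s.
3. the cock is fully open again (value of joint cock below 0.1 rad), for 0.2 s.
At the end, for the whole second after the job is handed in: Cock within 0.10 rad of its open stop; each blank flat on its own seat, within 10 mm of the centre and 0.12 rad of square; each channel flat, slot up, centred over the board; tall box upright on bench or board, over 0.10 m from its start; all at rest ((horizontal distance between blank_1 and seat_1 below 0.01 m or horizontal distance between blank_1 and seat_2 below 0.01 m or horizontal distance between blank_1 and seat_3 below 0.01 m) and angle between the x axis of each of blank_1, blank_2, blank_3 and the x axis of station, either way round below 0.12 rad and angle between each of blank_1, blank_2, blank_3, tall_box's own z axis and vertical below 0.08 rad and z of blank_1 in the frame of station between 0.02 and 0.028 m and linear speed of each of blank_1, blank_2, blank_3, channel_1, channel_2, channel_3, tall_box below 0.02 m/s and (horizontal distance between blank_2 and seat_1 below 0.01 m or horizontal distance between blank_2 and seat_2 below 0.01 m or horizontal distance between blank_2 and seat_3 below 0.01 m) and z of blank_2 in the frame of station between 0.02 and 0.028 m and (horizontal distance between blank_3 and seat_1 below 0.01 m or horizontal distance between blank_3 and seat_2 below 0.01 m or horizontal distance between blank_3 and seat_3 below 0.01 m) and z of blank_3 in the frame of station between 0.02 and 0.028 m and x of channel_1 in the frame of wood_board between -0.06 and 0.06 m and y of channel_1 in the frame of wood_board between -0.095 and 0.095 m and z of channel_1 in the frame of wood_board between 0.008 and 0.018 m and angle between each of channel_1, channel_2, channel_3's own z axis and vertical below 0.12 rad and x of channel_2 in the frame of wood_board between -0.06 and 0.06 m and y of channel_2 in the frame of wood_board between -0.095 and 0.095 m and z of channel_2 in the frame of wood_board between 0.008 and 0.018 m and x of channel_3 in the frame of wood_board between -0.06 and 0.06 m and y of channel_3 in the frame of wood_board between -0.095 and 0.095 m and z of channel_3 in the frame of wood_board between 0.008 and 0.018 m and distance of tall_box from where it was at the start of the episode above 0.1 m and height (world z) of tall_box below 0.018 m and value of joint cock below 0.1 rad and velocity of joint cock below 0.05 rad/s); the robot touches nothing.
It fails at once if the tube is shifted more than 3 cm or lifted (distance of tube from where it was at the start of the episode above 0.03 m).
It fails at once if the deburrer is shifted more than 3 cm or lifted (distance of deburrer from where it was at the start of the episode above 0.03 m).
Of channel_1, channel_2, channel_3 only 1 to 2 are there at a start; the rules pass over those that are not, and their reading is None.
Of blank_1, blank_2, blank_3 only 2 to 3 are there at a start; the rules pass over those that are not, and their reading is None.
At some moment in a run one of blank_1, blank_2, blank_3 may be knocked a few centimetres aside while the robot is not near it.
It also fails if it takes over 210 s, if anything falls off the work surface, if the arm or the gripper's body presses on something with over 40 N, if the wrist force passes 120 N, or if a joint passes its speed limit or range.

ROBOT

A 6-joint arm with a two-finger parallel gripper is mounted at the origin on the work surface; the furniture and walls round the work are solid. World frame = base frame: x ahead of the robot, y to its left, z up, the work surface at z = 0. Lengths are in mm, angles in rad, forces in N, time in s.
With the tool pointing down it reaches from about 350 to 1000 mm from the base axis. Payload 7.1 kg.
Tool frame: the origin (TCP) lies midway between the tips of the shut fingers; the grasp point (between the pads) lies 19 mm behind it (pinch_z is the distance from the TCP to the grasp point, in mm); z points along the fingers, y is the line along which they close (so a half turn about z gives the same grasp; the last joint's range is limited). The gripper opens to 85 mm and grips with 20 to 120 N. Pads are 22 mm wide; open, the fingers measure 114 mm over their backs; the gripper's body (76 mm by 85 mm) begins 54 mm behind the grasp point. The pads swing forward as they close: fully open they stand 13 mm farther back than shut.
Start: joints at [1.277, 0.423, 1.63, -0, 1.089, -0.019], TCP at [169.565, 601.542, 231.319] pointing down, gripper open.
Joint ranges: [-3, 3], [-0.9, 2.11], [0.09, 2.58], [-1.31, 4.45], [0.11, 2.69], [-2.54, 2.54]. Speed limits (rad/s): [2.39, 2.39, 3.01, 3.14, 3.14, 3.14].

INTERFACE

Orientations are given as a rotation vector (axis times angle).
In Python, from rig import sense, grab_frame, hand_in, pinch_z gives the robot as it stands.
- The arm moves only by the tool apply_moves, never from a script. Its arguments are lists of equal length, an entry for each row: "jaw": the opening, from -1 (shut) to 1 (fully open); "translation": the shift along the tool's x, y, z as a fraction of full scale, a list of three; "angular": the turn, a rotation vector about the tool's x, y, z as a fraction of full scale, a list of three. A call has exactly 10 rows; each row shifts and turns the commanded pose from where the row before left it, along the tool's axes as they then stand; what a row does not reach is not made up. Full scale, the value 1, is 0.04 m for a shift and 0.12 rad for a turn. A row lasts 1/12 s, in which the tool goes at most 41.7 mm and 7.16 degrees, less where a joint would pass 70% of its speed; a pose out of reach is approached as far as the arm can. A call with a number of a shift or a turn outside -1 to 1 is refused whole. A call with a gripper value outside its range is refused whole. The fingers move at their own pace and stop on an object; "squeeze" is the grip in N (left out, the last holds). Time passes only in rows, so rows that do not move let the fingers close, or fill a call up. It gives the time, the measured TCP pose, the force, the opening and the grip force at its end, in the units of the state.
- sense(): the state, without advancing time (a new reading comes with each control period).
- grab_frame(name): name is "side" or "top" or "wrist"; returns a dict with "color" (420x560x3 uint8, red, green, blue), "depth" (420x560 float32, mm along the optical axis (not along the pixel's ray), 0 where there is no reading), "camera_matrix" (3x3 intrinsics, pixels), "pose" (4x4, takes a point from camera to world coordinates); the wrist camera has in their place "T_tool_cam" (4x4, takes a point from camera to tool coordinates, whose origin is the TCP and whose axes are the flange's). Camera axes: x right, y down, z forward; pixel columns grow to the right and rows downward; lengths in mm; the calibration is good to about 2 mm. A picture is of the moment at which its call begins: read the wrist's pose just before it.
- hand_in(): hands the job in; it is judged then, once.
The state is a dict: "time": time; "qpos": joint angles; "qd": joint speeds; "tau": joint torques, N m; "position": TCP position; "ee_rot": TCP orientation; "wrist_force": force on the tool from outside, world axes, zero at the start; "moment": the same for the moment, N m; "gripper_width": finger opening in mm; "finger_force": force on a finger pad.
Only numpy, scipy, OpenCV 4.12 (cv2) and the standard library are available. Lean on these libraries where they do the work, as an engineer would, in place of code of your own. Each camera call takes 0.05 s, during which the arm holds its last target. There are 200 camera calls.

## Working session

There is one attempt and no reset: what is moved stays moved. The work goes in short steps, Python scripts to look and compute and a tool call to move; the robot and the scene stay as the last step left them, time stands still between calls to the robot, and variables do not carry over. Pictures are saved under pics/ and viewed, at most 14 in all, crops included, and the job is handed in when it is done.

Besides the shell and the picture viewer there is one more tool, called after ">>>" as a command line: name --argument value ..., lists and objects as JSON in quotes. apply_moves: Moves the arm, as the interface text tells. Shift numbers are shares of 0.04 m and turn numbers shares of 0.12 rad, none past 1 either way. Its arguments: {"type":"object","properties":{"jaw":{"type":"array","items":{"type":"number"}},"translation":{"type":"array","items":{"type":"array","items":{"type":"number"}}},"angular":{"type":"array","items":{"type":"array","items":{"type":"number"}}},"squeeze":{"type":"number"}},"required":["jaw","translation","angular"]}

```bash
ls; mkdir -p pics; cat > h.py <<'E'
import numpy as np, cv2
from scipy.spatial.transform import Rotation as R
from rig import sense, grab_frame, hand_in, pinch_z
def snap(name,fn=None):
    s=sense(); f=grab_frame(name)
    if 'pose' not in f or name=='wrist':
        T=np.eye(4);T[:3,:3]=R.from_rotvec(s['ee_rot']).as_matrix();T[:3,3]=s['position']
        f['pose']=T@f['T_tool_cam']
    if fn: cv2.imwrite('pics/'+fn,f['color'][:,:,::-1])
    K=f['camera_matrix'];d=f['depth'].astype(float);v,u=np.mgrid[:d.shape[0],:d.shape[1]]
    P=np.stack([(u-K[0,2])*d/K[0,0],(v-K[1,2])*d/K[1,1],d],-1)
    W=P@f['pose'][:3,:3].T+f['pose'][:3,3]
    W[d==0]=np.nan
    f['W']=W
    return f
E
python3 - <<'E'
from h import *
s=sense();print({k:np.round(v,3).tolist() for k,v in s.items()},pinch_z)
for n in('top','side','wrist'):
    f=snap(n,n+'0.png');np.savez('pics/'+n+'0.npz',W=f['W'],c=f['color'])
    print(n,np.round(f['pose'],3).tolist())
E
```

```text
pics
{'time': 0.0, 'qpos': [1.277, 0.424, 1.631, 0.0, 1.089, -0.019], 'qd': [-0.001, 0.001, 0.001, -0.001, -0.0, 0.0], 'tau': [-0.001, -55.739, -28.174, -0.0, 0.007, -0.0], 'position': [169.399, 601.033, 230.554], 'ee_rot': [-0.43, -3.112, 0.002], 'wrist_force': [0.583, 1.291, 0.087], 'moment': [0.026, 0.006, 0.028], 'finger_force': 0.0, 'gripper_width': 85.502} 18.700000000000003
top [[0.016, -0.999, 0.049, 236.816], [-1.0, -0.016, -0.002, -20.807], [0.003, -0.049, -0.999, 1264.985], [0.0, 0.0, 0.0, 1.0]]
side [[-0.89, -0.26, 0.374, -177.876], [-0.455, 0.488, -0.745, 996.784], [0.012, -0.833, -0.553, 806.099], [0.0, 0.0, 0.0, 1.0]]
wrist [[0.27, 0.919, 0.287, 95.518], [0.963, -0.257, -0.083, 622.397], [-0.002, 0.299, -0.954, 373.211], [0.0, 0.0, 0.0, 1.0]]
```

View pics/top0.png

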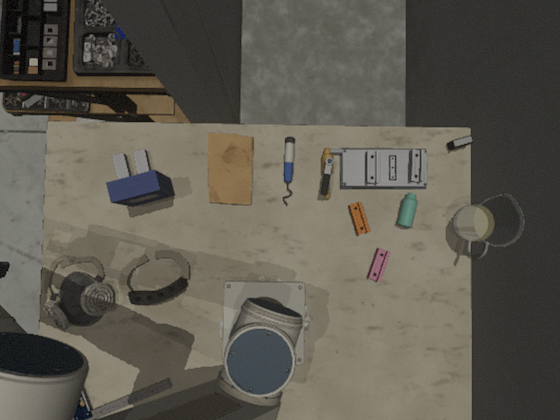

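View pics/side0.png

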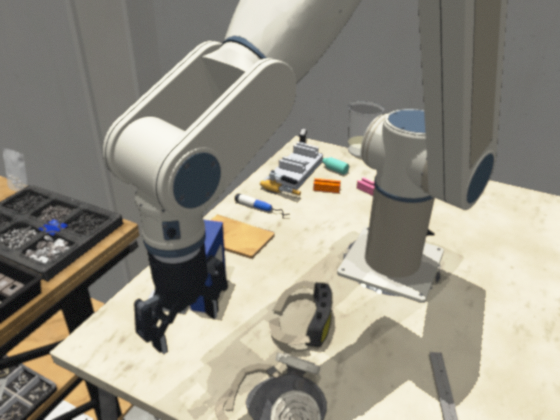

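The top view shows the plate at (384,168), with U-channels apparently on the seats at (371,167) and (418,165). The middle seat (393,167) is empty. The cock handle is at (326,185), the board at (230,168), the deburrer at (289,165) and the tube at (408,210). The blue box is at (140,187), with two blanks behind it at (121,166) and (141,162). The orange (359,218) and pink (378,265) pieces are look-alikes. I'll check this in one enlarged crop and measure.

```bash
python3 - <<'E'
from h import *
d=np.load('pics/top0.npz');W=d['W'];c=d['c']
a=cv2.resize(c[125:225,300:450],(750,500),interpolation=cv2.INTER_CUBIC)
b=cv2.resize(c[140:215,90:190],(400,300));
cv2.imwrite('pics/crop1.png',a[:,:,::-1]);
def rect(name,sl,zlo,zhi):
    m=np.zeros(W.shape[:2],bool);m[sl]=1
    z=W[...,2];m&=(z>zlo)&(z<zhi)
    n,l,st,ce=cv2.connectedComponentsWithStats(m.astype(np.uint8))
    for i in range(1,n):
        if st[i,4]<30: continue
        p=W[l==i];r=cv2.minAreaRect(p[:,:2].astype(np.float32))
        print(name,st[i,4],'med z %.1f'%np.median(p[:,2]),'c',np.round(r[0],1),'sz',np.round(r[1],1),'ang %.1f'%r[2],'px',np.round(ce[i]),'mean',np.round(p[:,:2].mean(0),1))
S=np.s_[140:200,310:435]
rect('plate',S,18,30)
rect('chan',S,45,60)
rect('cock',np.s_[140:205,312:337],55,80)
rect('board',np.s_[125:215,200:260],7,20)
rect('deb',np.s_[130:205,270:305],12,40)
rect('box',np.s_[140:215,90:190],150,185)
rect('blank',np.s_[140:215,90:190],22,40)
rect('tube',np.s_[185:235,390:425],20,60)
rect('or',np.s_[195:290,340:390],20,60)
E
```

```text
plate 2309 med z 24.1 c [ 419.1 -291.3] sz [283.7 102.2] ang 89.8 px [377. 168.] mean [ 418.7 -297.2]
plate 34 med z 24.3 c [ 352.8 -165.7] sz [35.3 13.9] ang 1.6 px [328. 194.] mean [ 347.  -167.6]
chan 128 med z 53.5 c [ 423.8 -386.6] sz [10.2 84.2] ang 88.8 px [413. 164.] mean [ 425.1 -385.8]
chan 125 med z 53.2 c [ 417.9 -269.3] sz [ 9.1 82.9] ang 89.7 px [369. 167.] mean [ 417.1 -269.1]
chan 120 med z 53.1 c [ 417.3 -293. ] sz [83.8  8.4] ang 0.0 px [378. 167.] mean [ 417.  -292.9]
chan 129 med z 52.9 c [ 423.2 -410.7] sz [10. 83.] ang 89.1 px [422. 165.] mean [ 423.7 -409.8]
cock 262 med z 67.5 c [ 388.7 -159.1] sz [20.4 97.5] ang 82.5 px [327. 176.] mean [ 388.6 -158.2]
board 3010 med z 12.5 c [410.5  97.7] sz [192.8 122.5] ang 0.2 px [230. 169.] mean [411.1  96.8]
deb 472 med z 23.6 c [409.1 -60.8] sz [ 25.9 181.7] ang 88.4 px [289. 162.] mean [429.5 -61. ]
box 1163 med z 169.7 c [344.4 310.3] sz [ 51.3 121.1] ang 15.5 px [134. 186.] mean [343.9 308.5]
blank 282 med z 30.0 c [425.4 333.2] sz [62.5 33.1] ang 13.0 px [141. 161.] mean [425.1 332.9]
blank 303 med z 29.9 c [411.5 387.5] sz [65.3 33. ] ang 15.9 px [121. 166.] mean [411.7 386.9]
tube 64 med z 24.0 c [ 372.4 -378.5] sz [ 3.5 91.2] ang 0.8 px [407. 185.] mean [ 372.5 -378.5]
tube 479 med z 35.8 c [ 306.7 -381.4] sz [38.9 89.9] ang 76.2 px [408. 211.] mean [ 304.3 -378. ]
or 118 med z 29.4 c [ 286.1 -261.4] sz [82.8 11.6] ang 17.0 px [364. 217.] mean [ 286.4 -261.9]
or 114 med z 30.2 c [ 279.5 -239.8] sz [83.  9.] ang 18.2 px [355. 219.] mean [ 279.1 -239.3]
or 118 med z 29.5 c [ 163.5 -292.8] sz [ 9.9 83.1] ang 70.8 px [375. 263.] mean [ 163.7 -292.5]
or 121 med z 28.9 c [ 155.5 -314.7] sz [11.6 82.7] ang 73.3 px [383. 267.] mean [ 155.  -314.9]
```

View pics/crop1.png

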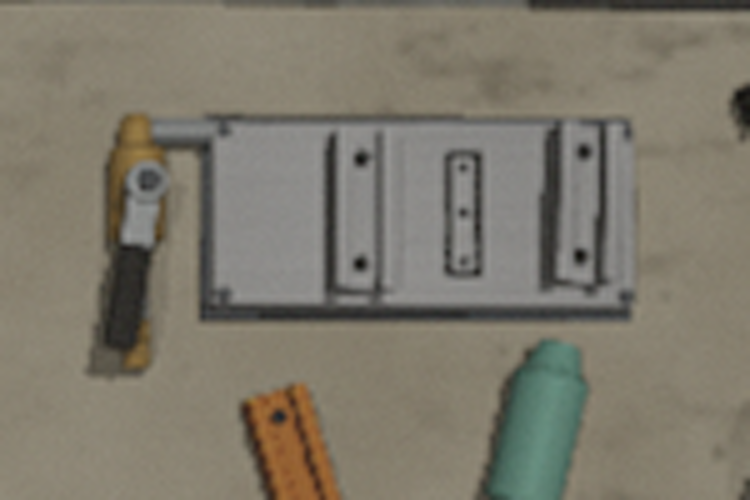

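Confirmed: grey channels sit on seat 3 (crop 360,210) and seat 1 (crop 580,205), and seat 2 is empty. The orange piece (crop 290,430) and the turquoise tube (crop 540,420) are separate. Next I'll move the wrist camera over the station to measure it precisely.

```bash
cat >> h.py <<'E'
def yawof(Rm): return np.arctan2(Rm[1,1],Rm[0,1])
def plan(wps,jaw,maxs=0.95,start=None):
    """wps: (x,y,z,yaw[,speed]); rows with tool kept down; rounded and error fed back"""
    import json
    s=sense();Rm=R.from_rotvec(s['ee_rot']).as_matrix();p=np.array(s['position'],float)
    T=[];A=[]
    for w in wps:
        t=np.array(w[:3]);sp=w[4] if len(w)>4 else maxs
        Rt=np.array([[np.sin(w[3]),np.cos(w[3]),0],[-np.cos(w[3]),np.sin(w[3]),0],[0,0,-1.]])
        dv=R.from_matrix(Rm.T@Rt).as_rotvec()
        n=max(1,int(np.ceil(np.linalg.norm(t-p)/(40*sp))),int(np.ceil(np.linalg.norm(dv)/(.12*.95))))
        p0=p.copy();R0=Rm.copy()
        for i in range(1,n+1):
            f=np.round(Rm.T@(p0+(t-p0)*i/n-p)/40,2)
            Rg=R0@R.from_rotvec(dv*i/n).as_matrix()
            a=np.round(R.from_matrix(Rm.T@Rg).as_rotvec()/.12,2)
            p=p+Rm@f*40;Rm=Rm@R.from_rotvec(a*.12).as_matrix()
            T.append((f+0.).tolist());A.append((a+0.).tolist())
    print('rows',len(T))
    while len(T)%10: T.append([0,0,0]);A.append([0,0,0])
    for i in range(0,len(T),10):
        print(json.dumps(T[i:i+10]).replace('0.0,','0,').replace('0.0]','0]'));print(json.dumps(A[i:i+10]).replace('0.0,','0,').replace('0.0]','0]'))
    return p
E
python3 - <<'E'
from h import *
plan([(370,150,280,1.45),(400,-220,300,1.57)],1)
E
```

```text
Traceback (most recent call last):
  File "h.py", line 25, in plan
    dv=R.from_matrix(Rm.T@Rt).as_rotvec()
       ~~~~~~~~~~~~~^^^^^^^^^
  File "scipy/spatial/transform/_rotation.pyx", line 1143, in scipy.spatial.transform._rotation.Rotation.from_matrix
ValueError: Non-positive determinant (left-handed or null coordinate frame) in rotation matrix 0: [[-9.88162578e-01  1.53410297e-01  1.20940867e-06]
 [ 1.53410180e-01  9.88161810e-01  1.24682150e-03]
 [-1.90080165e-04 -1.23224788e-03  9.99999223e-01]].
```

```bash
sed -i 's/Rt=np.array.*/Rt=np.array([[-np.sin(w[3]),np.cos(w[3]),0],[np.cos(w[3]),np.sin(w[3]),0],[0,0,-1.]])/' h.py
python3 - <<'E'
from h import *
plan([(370,150,280,1.45),(400,-220,300,1.57)],1)
E
```

```text
rows 24
[[-0.56, -0.68, -0.09], [-0.56, -0.68, -0.08], [-0.55, -0.69, -0.09], [-0.54, -0.7, -0.09], [-0.53, -0.7, -0.09], [-0.53, -0.71, -0.08], [-0.51, -0.71, -0.09], [-0.51, -0.72, -0.09], [-0.5, -0.73, -0.09], [-0.5, -0.73, -0.08]]
[[0, 0, -0.09], [0, 0, -0.09], [0, 0, -0.1], [0, 0, -0.09], [0, 0, -0.09], [0, 0, -0.09], [-0.01, 0, -0.09], [0, 0, -0.09], [0, 0, -0.1], [0, 0, -0.09]]
[[-0.48, -0.74, -0.09], [-0.48, -0.74, -0.09], [-0.47, -0.74, -0.09], [-0.46, -0.76, -0.09], [-0.19, -0.91, -0.05], [-0.17, -0.91, -0.05], [-0.17, -0.91, -0.05], [-0.15, -0.92, -0.05], [-0.14, -0.91, -0.05], [-0.13, -0.92, -0.05]]
[[0, 0, -0.09], [0, 0, -0.09], [0, 0, -0.09], [0, 0, -0.09], [0, 0, -0.1], [0, 0, -0.1], [0, 0, -0.1], [0, 0, -0.1], [0, 0, -0.1], [0, 0, -0.1]]
[[-0.12, -0.92, -0.05], [-0.11, -0.92, -0.05], [-0.1, -0.92, -0.05], [-0.09, -0.93, -0.05], [0, 0, 0], [0, 0, 0], [0, 0, 0], [0, 0, 0], [0, 0, 0], [0, 0, 0]]
[[0, 0, -0.1], [0, 0, -0.1], [0, 0, -0.1], [0, 0, -0.1], [0, 0, 0], [0, 0, 0], [0, 0, 0], [0, 0, 0], [0, 0, 0], [0, 0, 0]]
```

>>> apply_moves --jaw '[1,1,1,1,1,1,1,1,1,1]' --translation '[[-0.56,-0.68,-0.09],[-0.56,-0.68,-0.08],[-0.55,-0.69,-0.09],[-0.54,-0.7,-0.09],[-0.53,-0.7,-0.09],[-0.53,-0.71,-0.08],[-0.51,-0.71,-0.09],[-0.51,-0.72,-0.09],[-0.5,-0.73,-0.09],[-0.5,-0.73,-0.08]]' --angular '[[0,0,-0.09],[0,0,-0.09],[0,0,-0.1],[0,0,-0.09],[0,0,-0.09],[0,0,-0.09],[0,0,-0.09],[0,0,-0.09],[0,0,-0.1],[0,0,-0.09]]'

```text
time: 0.98
position: [313.1, 277.6, 266.3]
ee_rot: [0.256, 3.131, 0.0]
wrist_force: [1.2, 0.5, 0.0]
gripper_width: 85.6
finger_force: 0.0
```

>>> apply_moves --jaw '[1,1,1,1,1,1,1,1,1,1]' --translation '[[-0.48,-0.74,-0.09],[-0.48,-0.74,-0.09],[-0.47,-0.74,-0.09],[-0.46,-0.76,-0.09],[-0.19,-0.91,-0.05],[-0.17,-0.91,-0.05],[-0.17,-0.91,-0.05],[-0.15,-0.92,-0.05],[-0.14,-0.91,-0.05],[-0.13,-0.92,-0.05]]' --angular '[[0,0,-0.09],[0,0,-0.09],[0,0,-0.09],[0,0,-0.09],[0,0,-0.1],[0,0,-0.1],[0,0,-0.1],[0,0,-0.1],[0,0,-0.1],[0,0,-0.1]]'

```text
time: 1.82
position: [387.5, -73.4, 292.7]
ee_rot: [0.077, 3.14, 0.0]
wrist_force: [0.7, 0.6, 0.4]
gripper_width: 85.6
finger_force: 0.0
```

>>> apply_moves --jaw '[1,1,1,1,1,1,1,1,1,1]' --translation '[[-0.12,-0.92,-0.05],[-0.11,-0.92,-0.05],[-0.1,-0.92,-0.05],[-0.09,-0.93,-0.05],[0,0,0],[0,0,0],[0,0,0],[0,0,0],[0,0,0],[0,0,0]]' --angular '[[0,0,-0.1],[0,0,-0.1],[0,0,-0.1],[0,0,-0.1],[0,0,0],[0,0,0],[0,0,0],[0,0,0],[0,0,0],[0,0,0]]'

```text
time: 2.65
position: [400.2, -218.6, 300.5]
ee_rot: [0.001, -3.142, -0.0]
wrist_force: [0.2, -0.6, -0.1]
gripper_width: 84.8
finger_force: 0.0
```

Motion is accurate. Now the wrist view.

```bash
python3 - <<'E'
from h import *
f=snap('wrist','w1.png');W=f['W'];np.savez('pics/w1.npz',W=W,c=f['color'])
print(f['camera_matrix'][0,0])
for (u,v) in [(10,210),(280,210),(550,210),(280,10),(280,410)]: print(u,v,np.round(W[v,u]))
z=W[...,2]
def rect(name,zlo,zhi,x0,x1,y0,y1,mn=150):
    m=(z>zlo)&(z<zhi)&(W[...,0]>x0)&(W[...,0]<x1)&(W[...,1]>y0)&(W[...,1]<y1)
    n,l,st,ce=cv2.connectedComponentsWithStats(m.astype(np.uint8))
    for i in range(1,n):
        if st[i,4]<mn: continue
        p=W[l==i];r=cv2.minAreaRect(p[:,:2].astype(np.float32))
        print(name,st[i,4],'z %.1f'%np.median(p[:,2]),np.round(r[0],1),np.round(r[1],1),'ang %.1f'%r[2],'px',np.round(ce[i]))
rect('plate',20,28,340,500,-450,-192)
rect('chan',48,58,340,500,-450,-192)
rect('cock',55,80,300,500,-230,-80)
E
```

```text
301.3624640634468
10 210 [ 464. -630.    3.]
280 210 [ 456. -216.   25.]
550 210 [463. 200.   0.]
280 10 [ 195. -217.   -2.]
280 410 [ 388. -218.  391.]
plate 7483 z 23.9 [ 418.1 -312.3] [100.8 238.9] ang 0.3 px [220. 181.]
chan 416 z 53.7 [ 417.1 -292.9] [ 8.4 83.4] ang 89.8 px [223. 187.]
chan 401 z 53.9 [ 416.8 -269. ] [ 8.2 83.9] ang 89.9 px [241. 187.]
chan 474 z 53.6 [ 421.8 -409.7] [ 8.9 83. ] ang 88.8 px [135. 191.]
chan 461 z 53.8 [ 422.9 -385.8] [ 8.6 83.8] ang 88.6 px [153. 191.]
cock 1122 z 67.9 [ 388.1 -159.3] [21.5 98.5] ang 82.6 px [326. 166.]
```

View pics/w1.png

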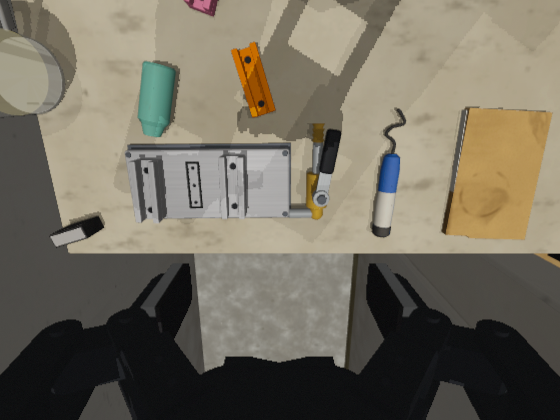

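The wrist view shows the plate at (210,180), channels at (145,190) and (232,187), empty seat 2 at (194,185), the cock stem at (321,199) and the handle tip at (331,135). The tube is at (157,95), the deburrer at (387,195) and the board at (500,172).

```bash
python3 - <<'E'
from h import *
d=np.load('pics/w1.npz');W=d['W'];c=d['c'];z=W[...,2]
m=(z>20)&(z<28)
for x in (385,395,440,450):
    k=m&(abs(W[...,0]-x)<4)&(W[...,1]>-480)&(W[...,1]<-175);ys=W[k][:,1];print('x',x,'y',np.round(np.percentile(ys,[0,1,99,100]),1))
for y in (-425,-365,-341,-315,-240,-215):
    k=m&(abs(W[...,1]-y)<5)&(W[...,0]>340)&(W[...,0]<500);xs=W[k][:,0];print('y',y,'x',np.round(np.percentile(xs,[0,1,99,100]),1))
g=c.mean(-1)
k=m&(g<60)&(abs(W[...,1]+340)<22)&(abs(W[...,0]-418)<42)
r=cv2.minAreaRect(W[k][:,:2].astype(np.float32));print('seat2',r,k.sum())
# handle: black plastic
k=(z>58)&(z<78)&(abs(W[...,0]-390)<80)&(abs(W[...,1]+160)<50)
b=k&(g<70);r=cv2.minAreaRect(W[b][:,:2].astype(np.float32));print('handle',r,np.median(W[b][:,2]),b.sum())
kn=(z>71)&(abs(W[...,0]-428)<40)&(abs(W[...,1]+165)<40);print('knob',W[kn].mean(0) if kn.any() else 0,kn.sum())
print('stem px',W[199,321],W[199,319])
E
```

```text
x 385 y [-431.3 -429.8 -206.8 -205.4]
x 395 y [-431.9 -429.1 -206.7 -205.3]
x 440 y [-431.  -382.9 -176.4 -175. ]
x 450 y [-430.7 -383.6 -178.4 -176. ]
y -425 x [370.2 370.3 456.  459.7]
y -365 x [369.  370.1 467.6 467.8]
y -341 x [368.7 369.  467.  467.5]
y -315 x [368.7 368.9 467.6 467.8]
y -240 x [367.3 368.6 465.4 465.9]
y -215 x [367.3 368.2 465.4 466. ]
seat2 ((419.23089599609375, -338.7917175292969), (66.21149444580078, 18.657835006713867), 0.07555471360683441) 153
handle ((382.6526184082031, -157.95590209960938), (18.684829711914062, 87.2554931640625), 80.28826904296875) 68.2840349588715 690
knob [ 396.49534333 -165.84640426  361.05727169] 9575
stem px [ 425.72144029 -164.45177351   73.51043482] [ 425.41988674 -167.14887633   74.61888337]
```

```bash
python3 - <<'E'
from h import *
c=np.array([426.6,-164.3])
def g(th,z=44,r=66): return (c[0]-r*np.cos(th),c[1]+r*np.sin(th),z,np.pi/2-th)
plan([g(.14,110),g(.14,44)+(.6,)],1)
print('arc')
import h
s0=dict(sense());p=g(.14);s0['position']=p[:3]
y=p[3];s0['ee_rot']=R.from_matrix(np.array([[-np.sin(y),np.cos(y),0],[np.cos(y),np.sin(y),0],[0,0,-1.]])).as_rotvec()
h.sense=lambda:s0
plan([g(t) for t in np.linspace(.14,1.61,16)[1:]],0)
E
```

```text
rows 9
[[0.16, 0.27, 0.79], [0.17, 0.26, 0.8], [0.18, 0.25, 0.79], [0.18, 0.26, 0.8], [0.18, 0.25, 0.79], [0.2, 0.24, 0.79], [0, 0, 0.55], [0, 0, 0.55], [0, 0, 0.55], [0, 0, 0]]
[[0, 0, 0.19], [0, 0, 0.2], [0, 0, 0.19], [0, 0, 0.2], [0, 0, 0.19], [0, 0, 0.2], [0, 0, 0], [0, 0, 0], [0, 0, 0], [0, 0, 0]]
arc
rows 15
[[-0.01, 0.16, 0], [-0.01, 0.16, 0], [0, 0.16, 0], [-0.01, 0.17, 0], [-0.01, 0.16, 0], [-0.01, 0.16, 0], [-0.01, 0.16, 0], [0, 0.16, 0], [-0.01, 0.16, 0], [-0.01, 0.16, 0]]
[[0, 0, 0.82], [0, 0, 0.81], [0, 0, 0.82], [0, 0, 0.82], [0, 0, 0.81], [0, 0, 0.82], [0, 0, 0.82], [0, 0, 0.81], [0, 0, 0.82], [0, 0, 0.82]]
[[-0.01, 0.17, 0], [-0.01, 0.16, 0], [0, 0.16, 0], [-0.01, 0.16, 0], [-0.01, 0.16, 0], [0, 0, 0], [0, 0, 0], [0, 0, 0], [0, 0, 0], [0, 0, 0]]
[[0, 0, 0.81], [0, 0, 0.82], [0, 0, 0.82], [0, 0, 0.81], [0, 0, 0.82], [0, 0, 0], [0, 0, 0], [0, 0, 0], [0, 0, 0], [0, 0, 0]]
```

>>> apply_moves --jaw '[0.06,0.06,0.06,0.06,0.06,0.06,0.06,0.06,0.06,0.06]' --translation '[[0.16,0.27,0.79],[0.17,0.26,0.8],[0.18,0.25,0.79],[0.18,0.26,0.8],[0.18,0.25,0.79],[0.2,0.24,0.79],[0,0,0.55],[0,0,0.55],[0,0,0.55],[0,0,0]]' --angular '[[0,0,0.19],[0,0,0.2],[0,0,0.19],[0,0,0.2],[0,0,0.19],[0,0,0.2],[0,0,0],[0,0,0],[0,0,0],[0,0,0]]' --squeeze 20

```text
time: 3.53
position: [359.3, -154.7, 41.5]
ee_rot: [-0.22, -3.129, -0.003]
wrist_force: [-1.0, 1.0, 0.8]
gripper_width: 45.0
finger_force: 0.0
```

>>> apply_moves --jaw '[-0.46,-0.46,-0.46,-0.46,-0.46,-0.46,-0.46,-0.46,-0.46,-0.46]' --translation '[[0,0,0],[0,0,0],[0,0,0],[0,0,0],[0,0,0],[0,0,0],[0,0,0],[0,0,0],[0,0,0],[0,0,0]]' --angular '[[0,0,0],[0,0,0],[0,0,0],[0,0,0],[0,0,0],[0,0,0],[0,0,0],[0,0,0],[0,0,0],[0,0,0]]'

```text
time: 4.37
position: [361.0, -156.0, 44.1]
ee_rot: [-0.222, -3.134, -0.0]
wrist_force: [-0.2, 0.5, 0.2]
gripper_width: 22.9
finger_force: 0.0
```

>>> apply_moves --jaw '[-0.46,-0.46,-0.46,-0.46,-0.46,-0.46,-0.46,-0.46,-0.46,-0.46]' --translation '[[-0.01,0.16,0],[-0.01,0.16,0],[0,0.16,0],[-0.01,0.17,0],[-0.01,0.16,0],[-0.01,0.16,0],[-0.01,0.16,0],[0,0.16,0],[-0.01,0.16,0],[-0.01,0.16,0]]' --angular '[[0,0,0.82],[0,0,0.81],[0,0,0.82],[0,0,0.82],[0,0,0.81],[0,0,0.82],[0,0,0.82],[0,0,0.81],[0,0,0.82],[0,0,0.82]]'

```text
time: 5.2
position: [396.4, -105.5, 43.9]
ee_rot: [-1.676, -2.654, 0.001]
wrist_force: [-3.5, -0.9, 1.3]
gripper_width: 23.4
finger_force: 1.6
```

>>> apply_moves --jaw '[-0.46,-0.46,-0.46,-0.46,-0.46,-0.46,-0.46,-0.46,-0.46,-0.46]' --translation '[[-0.01,0.17,0],[-0.01,0.16,0],[0,0.16,0],[-0.01,0.16,0],[-0.01,0.16,0],[0,0,0],[0,0,0],[0,0,0],[0,0,0],[0,0,0]]' --angular '[[0,0,0.81],[0,0,0.82],[0,0,0.82],[0,0,0.81],[0,0,0.82],[0,0,0],[0,0,0],[0,0,0],[0,0,0],[0,0,0]]'

```text
time: 6.03
position: [429.0, -99.5, 44.2]
ee_rot: [2.265, 2.177, 0.0]
wrist_force: [-0.8, 0.4, 0.3]
gripper_width: 23.0
finger_force: 0.1
```

>>> apply_moves --jaw '[-0.46,-0.46,-0.46,-0.46,-0.46,-0.46,-0.46,-0.46,-0.46,-0.46]' --translation '[[0,0.05,0],[0,0.05,0],[0,0,0],[0,0,0],[0,0,0],[0,0,0],[0,0,0],[0,0,0],[0,0,0],[0,0,0]]' --angular '[[0,0,0],[0,0,0],[0,0,0],[0,0,0],[0,0,0],[0,0,0],[0,0,0],[0,0,0],[0,0,0],[0,0,0]]'

```text
time: 6.87
position: [429.4, -99.2, 43.7]
ee_rot: [-2.261, -2.173, 0.007]
wrist_force: [-10.1, -3.9, 6.3]
gripper_width: 23.1
finger_force: 5.0
```

The cock is against its stop: about 10 N of reaction while commanded 4 mm past it. Next I release and go to the channel on seat 3.

```bash
python3 - <<'E'
from h import *
s=sense();p=s['position'];y=yawof(R.from_rotvec(s['ee_rot']).as_matrix())
plan([(427.5,-99,46,y,.3),(427.5,-99,130,y),(417,-281,130,-1.57),(417,-281,29,-1.57,.7)],1)
E
```

```text
rows 22
[[0, -0.05, -0.06], [0, 0, -0.7], [0, 0, -0.7], [0, 0, -0.7], [-0.33, -0.01, 0], [-0.32, 0.03, 0], [-0.32, 0.07, 0], [-0.31, 0.1, 0], [-0.29, 0.13, 0], [-0.29, 0.16, 0]]
[[-0.06, -0.01, 0], [0, 0, 0], [0, 0, 0], [0, 0, 0], [0, 0, 0.91], [0, 0, 0.91], [0, 0, 0.91], [0, 0, 0.91], [0, 0, 0.92], [0, 0, 0.91]]
[[-0.26, 0.2, 0], [-0.23, 0.22, 0], [-0.22, 0.24, 0], [-0.18, 0.27, 0], [-0.16, 0.29, 0], [-0.12, 0.3, 0], [-0.09, 0.31, 0], [-0.05, 0.32, 0], [0, 0, 0.63], [0, 0, 0.63]]
[[0, 0, 0.91], [0, 0, 0.91], [0, 0, 0.91], [0, 0, 0.91], [0, 0, 0.91], [0, 0, 0.91], [0, 0, 0.91], [0, 0, 0.91], [0, 0, 0], [0, 0, 0]]
[[0, 0, 0.64], [0, 0, 0.63], [0, 0, 0], [0, 0, 0], [0, 0, 0], [0, 0, 0], [0, 0, 0], [0, 0, 0], [0, 0, 0], [0, 0, 0]]
[[0, 0, 0], [0, 0, 0], [0, 0, 0], [0, 0, 0], [0, 0, 0], [0, 0, 0], [0, 0, 0], [0, 0, 0], [0, 0, 0], [0, 0, 0]]
```

>>> apply_moves --jaw '[0.18,0.18,0.18,0.18,0.18,0.18,0.18,0.18,0.18,0.18]' --translation '[[0,-0.09,0],[0,0,0],[0,0,0],[0,0,-0.7],[0,0,-0.7],[0,0,-0.7],[-0.33,-0.01,0],[-0.32,0.03,0],[-0.32,0.07,0],[-0.31,0.1,0]]' --angular '[[0,0,0],[0,0,0],[0,0,0],[0,0,0],[0,0,0],[0,0,0],[0,0,0.91],[0,0,0.91],[0,0,0.91],[0,0,0.91]]'

```text
time: 7.7
position: [427.2, -152.2, 128.7]
ee_rot: [2.686, 1.626, 0.002]
wrist_force: [0.1, -0.6, 0.2]
gripper_width: 50.4
finger_force: 0.0
```

>>> apply_moves --jaw '[0.18,0.18,0.18,0.18,0.18,0.18,0.18,0.18,0.18,0.18]' --translation '[[-0.29,0.13,0],[-0.29,0.16,0],[-0.26,0.2,0],[-0.23,0.22,0],[-0.22,0.24,0],[-0.18,0.27,0],[-0.16,0.29,0],[-0.12,0.3,0],[-0.09,0.31,0],[-0.05,0.32,0]]' --angular '[[0,0,0.91],[0,0,0.91],[0,0,0.91],[0,0,0.91],[0,0,0.91],[0,0,0.91],[0,0,0.91],[0,0,0.91],[0,0,0.91],[0,0,0.91]]'

```text
time: 8.53
position: [419.4, -282.0, 128.3]
ee_rot: [3.141, -0.006, 0.001]
wrist_force: [0.1, -0.5, 1.6]
gripper_width: 50.5
finger_force: 0.0
```

>>> apply_moves --jaw '[0.18,0.18,0.18,0.18,0.18,0.18,0.18,0.18,0.18,0.18]' --translation '[[0,0,0],[0,0,0],[0,0,0],[0,0,0],[0,0,0],[0,0,0],[0,0,0],[0,0,0],[0,0,0],[0,0,0]]' --angular '[[0,0,0],[0,0,0],[0,0,0],[0,0,0],[0,0,0],[0,0,0],[0,0,0],[0,0,0],[0,0,0],[0,0,0]]'

```text
time: 9.37
position: [419.0, -281.1, 128.1]
ee_rot: [3.142, 0.002, 0.0]
wrist_force: [0.1, -0.1, -0.2]
gripper_width: 50.4
finger_force: 0.0
```

```bash
python3 - <<'E'
from h import *
f=snap('top','t1.png');W=f['W'];z=W[...,2]
k=(z>58)&(z<80)&(abs(W[...,0]-426)<30)&(W[...,1]>-190)&(W[...,1]<-60)
p=W[k];print(k.sum(),cv2.minAreaRect(p[:,:2].astype(np.float32)),p.min(0),p.max(0))
f=snap('side','s1.png');f=snap('wrist','w2.png')
plan([(417,-281,29,-1.57,.7)],1)
E
```

```text
147 ((426.58160400390625, -140.33978271484375), (18.99813461303711, 67.3865966796875), 0.27041012048721313) [ 417.19085936 -174.03740093   59.18871862] [ 436.19107607 -106.60542509   77.41491856]
rows 4
[[-0.01, 0, 0.62], [-0.02, 0, 0.62], [-0.01, 0, 0.62], [-0.01, 0, 0.62], [0, 0, 0], [0, 0, 0], [0, 0, 0], [0, 0, 0], [0, 0, 0], [0, 0, 0]]
[[0, 0, 0], [0, 0, 0], [0, 0, 0], [0, 0, 0], [0, 0, 0], [0, 0, 0], [0, 0, 0], [0, 0, 0], [0, 0, 0], [0, 0, 0]]
```

>>> apply_moves --jaw '[0.18,0.18,0.18,0.18,0.18,-1,-1,-1,-1,-1]' --translation '[[-0.01,0,0.62],[-0.02,0,0.62],[-0.01,0,0.62],[-0.01,0,0.62],[0,0,0],[0,0,0],[0,0,0],[0,0,0],[0,0,0],[0,0,0]]' --angular '[[0,0,0],[0,0,0],[0,0,0],[0,0,0],[0,0,0],[0,0,0],[0,0,0],[0,0,0],[0,0,0],[0,0,0]]' --squeeze 40

```text
time: 10.35
position: [417.6, -281.6, 30.0]
ee_rot: [3.14, 0.002, 0.003]
wrist_force: [0.2, -0.5, -1.7]
gripper_width: 31.1
finger_force: 39.9
```

```bash
python3 - <<'E'
from h import *
print(sense())
plan([(417,-281,130,-1.57,.7),(415,55,130,-1.57),(415,55,19,-1.57,.6)],1)
E
```

```text
{'time': 10.35, 'qpos': array([-6.16785134e-01,  5.82790248e-01,  1.99632245e+00, -2.64090682e-05,
        5.60466006e-01,  9.52801439e-01]), 'qd': array([-0.0007949 ,  0.00641704,  0.00296583,  0.00067237, -0.00139329,
       -0.00042285]), 'tau': array([-6.32641691e-03, -5.13290548e+01, -1.41235355e+01,  2.92958730e-04,
       -2.86585848e-03,  1.85226827e-05]), 'position': array([ 417.640985  , -281.55256546,   30.02623204]), 'ee_rot': array([3.14041365e+00, 1.93466396e-03, 2.56575496e-03]), 'wrist_force': array([ 0.19313342, -0.51128527, -1.74125728]), 'moment': array([-0.004039  , -0.05547915,  0.03454883]), 'finger_force': 39.93879742920399, 'gripper_width': 31.06082475778314}
rows 18
[[0, 0, -0.62], [-0.01, -0.01, -0.63], [0, 0, -0.62], [0, 0, -0.63], [0, -0.93, 0], [-0.01, -0.94, 0], [0, -0.93, 0], [-0.01, -0.93, 0], [0, -0.94, 0], [-0.01, -0.93, 0]]
[[0, 0, 0], [0, -0.01, 0], [0.01, 0, 0], [0, 0, 0], [0, 0, 0], [0, 0, 0], [0, 0, 0], [0, 0, 0], [0, 0, 0], [0, 0, 0]]
[[0, -0.93, 0], [-0.01, -0.94, 0], [0, -0.93, 0], [0, 0, 0.56], [0, 0, 0.55], [0, 0, 0.56], [0, 0, 0.55], [0, 0, 0.56], [0, 0, 0], [0, 0, 0]]
[[0, 0, 0], [0, 0, 0], [0, 0, 0], [0, 0, 0], [0, 0, 0], [0, 0, 0], [0, 0, 0], [0, 0, 0], [0, 0, 0], [0, 0, 0]]
```

>>> apply_moves --jaw '[-1,-1,-1,-1,-1,-1,-1,-1,-1,-1]' --translation '[[0,0,-0.62],[-0.01,-0.01,-0.63],[0,0,-0.62],[0,0,-0.63],[0,-0.93,0],[-0.01,-0.94,0],[0,-0.93,0],[-0.01,-0.93,0],[0,-0.94,0],[-0.01,-0.93,0]]' --angular '[[0,0,0],[0,0,0],[0,0,0],[0,0,0],[0,0,0],[0,0,0],[0,0,0],[0,0,0],[0,0,0],[0,0,0]]'

```text
time: 11.18
position: [415.0, -55.2, 129.6]
ee_rot: [3.141, 0.001, 0.002]
wrist_force: [0.8, -0.6, -1.3]
gripper_width: 31.5
finger_force: 40.3
```

>>> apply_moves --jaw '[-1,-1,-1,-1,-1,-1,-1,-1,-1,-1]' --translation '[[0,-0.93,0],[-0.01,-0.94,0],[0,-0.93,0],[0,0,0.56],[0,0,0.55],[0,0,0.56],[0,0,0.55],[0,0,0.54],[0,0,0],[0,0,0]]' --angular '[[0,0,0],[0,0,0],[0,0,0],[0,0,0],[0,0,0],[0,0,0],[0,0,0],[0,0,0],[0,0,0],[0,0,0]]'

```text
time: 12.02
position: [414.4, 55.3, 18.2]
ee_rot: [3.141, 0.002, -0.002]
wrist_force: [-0.5, -1.3, -0.9]
gripper_width: 31.2
finger_force: 43.8
```

```bash
python3 - <<'E'
from h import *
s=sense();print(s['position'],s['ee_rot'],s['wrist_force'],s['gripper_width'])
plan([(415,55,19,-1.57,.7),(415,55,130,-1.57,.7),(422.3,-397.8,130,-1.593),(422.3,-397.8,30,-1.593,.6)],1)
E
```

```text
[414.38810692  55.2987351   18.16485152] [ 3.14147565e+00  2.00527769e-03 -1.78206551e-03] [-0.46002239 -1.30280814 -0.9279917 ] 31.23594916380896
rows 22
[[0.02, 0.01, -0.02], [0, 0, -0.69], [0, 0, -0.7], [0, 0, -0.69], [0, 0, -0.7], [0.01, 0.94, 0], [0.02, 0.95, 0], [0.02, 0.94, 0], [0.02, 0.94, 0], [0.02, 0.95, 0]]
[[0, 0.01, 0], [0, 0, 0], [0, 0, 0], [0, 0, 0], [0, 0, 0], [0, 0, 0.02], [0, 0, 0.01], [0, 0, 0.02], [0, 0, 0.02], [0, 0, 0.01]]
[[0.02, 0.94, 0], [0.02, 0.94, 0], [0.03, 0.94, 0], [0.03, 0.95, 0], [0.03, 0.94, 0], [0.03, 0.94, 0], [0.04, 0.95, 0.01], [0, 0, 0.5], [0, 0, 0.5], [0, 0, 0.5]]
[[0, 0, 0.02], [0, 0, 0.01], [0, 0, 0.02], [0, 0, 0.02], [0, 0, 0.01], [0, 0, 0.02], [0, 0, 0.02], [0, 0, 0], [0, 0, 0], [0, 0, 0]]
[[0, 0, 0.5], [0, 0, 0.5], [0, 0, 0], [0, 0, 0], [0, 0, 0], [0, 0, 0], [0, 0, 0], [0, 0, 0], [0, 0, 0], [0, 0, 0]]
[[0, 0, 0], [0, 0, 0], [0, 0, 0], [0, 0, 0], [0, 0, 0], [0, 0, 0], [0, 0, 0], [0, 0, 0], [0, 0, 0], [0, 0, 0]]
```

>>> apply_moves --jaw '[0.18,0.18,0.18,0.18,0.18,0.18,0.18,0.18,0.18,0.18]' --translation '[[0,0,0],[0,0,0],[0,0,0],[0,0,-0.69],[0,0,-0.7],[0,0,-0.69],[0,0,-0.7],[0.01,0.94,0],[0.02,0.95,0],[0.02,0.94,0]]' --angular '[[0,0,0],[0,0,0],[0,0,0],[0,0,0],[0,0,0],[0,0,0],[0,0,0],[0,0,0.02],[0,0,0.01],[0,0,0.02]]'

```text
time: 12.85
position: [417.1, -58.8, 131.3]
ee_rot: [3.141, -0.003, 0.006]
wrist_force: [0.6, 0.1, -0.2]
gripper_width: 50.3
finger_force: 0.0
```

>>> apply_moves --jaw '[0.18,0.18,0.18,0.18,0.18,0.18,0.18,0.18,0.18,0.18]' --translation '[[0.02,0.94,0],[0.02,0.95,0],[0.02,0.94,0],[0.02,0.94,0],[0.03,0.94,0],[0.03,0.95,0],[0.03,0.94,0],[0.03,0.94,0],[0.04,0.95,0.01],[0,0,0]]' --angular '[[0,0,0.02],[0,0,0.01],[0,0,0.02],[0,0,0.01],[0,0,0.02],[0,0,0.02],[0,0,0.01],[0,0,0.02],[0,0,0.02],[0,0,0]]'

```text
time: 13.68
position: [422.8, -404.6, 130.9]
ee_rot: [3.136, -0.041, 0.007]
wrist_force: [1.2, 0.1, 0.5]
gripper_width: 50.4
finger_force: 0.0
```

```bash
python3 - <<'E'
from h import *
s=sense();print(s['position'],s['ee_rot'],s['wrist_force'],s['gripper_width'])
f=snap('top','t2.png');W=f['W'];z=W[...,2]
k=(z>30)&(z<60)&(abs(W[...,0]-411)<70)&(abs(W[...,1]-97)<110)
p=W[k];print(k.sum(),np.median(p[:,2]),cv2.minAreaRect(p[:,:2].astype(np.float32)))
plan([(422.3,-397.8,30,-1.593,.6)],1)
E
```

```text
[ 422.78070267 -404.61634697  130.9036224 ] [ 3.13575788 -0.04149144  0.00668224] [1.20642451 0.13050398 0.53954229] 50.42575546468169
216 42.40240691323697 ((415.7160949707031, 54.730506896972656), (84.48602294921875, 32.10918426513672), 0.25454074144363403)
rows 5
[[0, -0.02, 0.5], [0, -0.02, 0.5], [0, -0.02, 0.5], [0, -0.01, 0.5], [0, -0.02, 0.51], [0, 0, 0], [0, 0, 0], [0, 0, 0], [0, 0, 0], [0, 0, 0]]
[[0, 0, -0.01], [0.01, -0.01, 0], [0, 0, -0.01], [0.01, -0.01, -0.01], [0, 0, -0.01], [0, 0, 0], [0, 0, 0], [0, 0, 0], [0, 0, 0], [0, 0, 0]]
```

>>> apply_moves --jaw '[0.18,0.18,0.18,0.18,0.18,0.18,0.18,0.18,0.18,0.18]' --translation '[[0,0,0],[0,0,0],[0,0,0],[0,0,0],[0,0,0.5],[0,0,0.5],[0,0,0],[0,0,0],[0,0,0],[0,0,0]]' --angular '[[0,0,0],[0,0,0],[0,0,0],[0,0,0],[0,0,0],[0,0,0],[0,0,0],[0,0,0],[0,0,0],[0,0,0]]'

```text
time: 14.57
position: [422.5, -398.0, 90.5]
ee_rot: [3.14, -0.035, 0.002]
wrist_force: [1.1, 0.3, -0.1]
gripper_width: 50.4
finger_force: 0.0
```

```bash
python3 - <<'E'
from h import *
s=sense();print(s['position'],s['ee_rot'])
plan([(422.3,-397.8,30,-1.593,.6)],1)
E
```

```text
[ 422.52890936 -397.96400657   90.49131259] [ 3.14020487e+00 -3.51614545e-02  1.93209357e-03]
rows 3
[[0, 0, 0.5], [-0.01, 0, 0.51], [0, -0.01, 0.5], [0, 0, 0], [0, 0, 0], [0, 0, 0], [0, 0, 0], [0, 0, 0], [0, 0, 0], [0, 0, 0]]
[[0, 0, 0], [0.01, -0.01, 0], [0, 0, 0], [0, 0, 0], [0, 0, 0], [0, 0, 0], [0, 0, 0], [0, 0, 0], [0, 0, 0], [0, 0, 0]]
```

>>> apply_moves --jaw '[0.18,0.18,0.18,0.18,0.18,-1,-1,-1,-1,-1]' --translation '[[0,0,0.5],[0,0,0.51],[0,0,0.5],[0,0,0],[0,0,0],[0,0,0],[0,0,0],[0,0,0],[0,0,0],[0,0,0]]' --angular '[[0,0,0],[0,0,0],[0,0,0],[0,0,0],[0,0,0],[0,0,0],[0,0,0],[0,0,0],[0,0,0],[0,0,0]]'

```text
time: 15.4
position: [422.8, -398.5, 30.6]
ee_rot: [3.139, -0.036, 0.003]
wrist_force: [-0.6, 1.1, 6.8]
gripper_width: 31.6
finger_force: 41.8
```

>>> apply_moves --jaw '[-1,-1,-1,-1,-1,-1,-1,-1,-1,-1]' --translation '[[0,0,-0.62],[0,0,-0.63],[0,0,-0.62],[0,0,-0.63],[-0.03,-0.94,0],[-0.03,-0.94,0],[-0.03,-0.94,0],[-0.03,-0.94,0],[-0.03,-0.94,0],[-0.03,-0.94,0]]' --angular '[[0,0,0],[0,0,0],[0,0,0],[0,0,0],[0,0,0],[0,0,0],[0,0,0],[0,0,0],[0,0,0],[0,0,0]]'

```text
time: 16.23
position: [419.5, -170.4, 129.6]
ee_rot: [3.141, -0.037, 0.002]
wrist_force: [0.3, 1.1, -1.4]
gripper_width: 31.3
finger_force: 40.8
```

>>> apply_moves --jaw '[-1,-1,-1,-1,-1,-1,-1,-1,-1,-1]' --translation '[[-0.03,-0.94,0],[-0.03,-0.94,0],[-0.03,-0.94,0],[-0.03,-0.94,0],[-0.03,-0.94,0],[-0.03,-0.94,0],[-0.03,-0.94,0],[-0.03,-0.94,0],[0,0,0],[0,0,0]]' --angular '[[0,0,0],[0,0,0],[0,0,0],[0,0,0],[0,0,0],[0,0,0],[0,0,0],[0,0,0],[0,0,0],[0,0,0]]'

```text
time: 17.07
position: [417.1, 130.9, 129.4]
ee_rot: [-3.141, 0.029, -0.002]
wrist_force: [0.2, 0.0, -1.2]
gripper_width: 30.8
finger_force: 40.9
```

```bash
python3 - <<'E'
from h import *
s=sense();print(s['position'],s['ee_rot'],s['gripper_width'])
plan([(415,130,19,-1.57,.6)],1)
E
```

```text
[417.06044086 130.9363606  129.43343534] [-3.14119403e+00  2.85722229e-02 -1.78333444e-03] 30.77235637741934
rows 5
[[-0.01, 0.01, 0.55], [-0.01, 0, 0.55], [-0.01, 0, 0.56], [-0.01, 0.01, 0.55], [-0.01, 0, 0.55], [0, 0, 0], [0, 0, 0], [0, 0, 0], [0, 0, 0], [0, 0, 0]]
[[0, 0, -0.03], [0, 0, -0.03], [0, -0.01, -0.03], [0, 0, -0.04], [0, 0, -0.03], [0, 0, 0], [0, 0, 0], [0, 0, 0], [0, 0, 0], [0, 0, 0]]
```

>>> apply_moves --jaw '[-1,-1,-1,-1,-1,-1,-1,-1,0.18,0.18]' --translation '[[-0.01,0.01,0.55],[-0.01,0,0.55],[-0.01,0,0.56],[-0.01,0,0.55],[-0.01,0,0.55],[0,0,0],[0,0,0],[0,0,0],[0,0,0],[0,0,0]]' --angular '[[0,0,-0.03],[0,0,-0.03],[0,0,-0.03],[0,0,-0.04],[0,0,-0.03],[0,0,0],[0,0,0],[0,0,0],[0,0,0],[0,0,0]]'

```text
time: 17.9
position: [415.6, 128.4, 19.2]
ee_rot: [-3.141, 0.007, -0.002]
wrist_force: [0.3, 1.0, 1.3]
gripper_width: 50.7
finger_force: 0.0
```

```bash
python3 - <<'E'
from h import *
s=sense();print(s['position'],s['ee_rot'],s['gripper_width'])
p=s['position']
plan([(p[0],p[1],235,-1.57,.8),(344.4,310.3,235,.27),(344.4,310.3,140,.27,.6)],1)
E
```

```text
[415.55422198 128.35518278  19.18846658] [-3.14126729e+00  6.81383053e-03 -1.93210569e-03] 50.73167486703103
rows 28
[[0, 0, -0.77], [0, 0, -0.77], [0, 0, -0.77], [0, 0, -0.77], [0, 0, -0.77], [0, 0, -0.77], [0, 0, -0.78], [-0.1, -0.27, 0], [-0.08, -0.28, 0], [-0.04, -0.28, 0]]
[[0, 0, -0.01], [0, 0, 0], [0, 0, -0.01], [0, -0.01, 0], [0, 0, -0.01], [0, 0, -0.01], [0, 0, 0], [0, 0, -0.9], [0, 0, -0.9], [0, 0, -0.91]]
[[-0.02, -0.29, 0], [0.02, -0.28, 0], [0.05, -0.29, 0], [0.08, -0.27, 0], [0.11, -0.27, 0], [0.13, -0.25, 0], [0.17, -0.24, 0], [0.18, -0.22, 0], [0.21, -0.19, 0], [0.23, -0.18, 0]]
[[0, 0, -0.9], [0, 0, -0.9], [0, 0, -0.9], [0, 0, -0.9], [0, 0, -0.91], [0, 0, -0.9], [0, 0, -0.9], [0, 0, -0.9], [0, 0, -0.91], [0, 0, -0.9]]
[[0.25, -0.14, 0.01], [0.26, -0.12, 0], [0.27, -0.09, 0], [0.28, -0.06, 0], [0, 0, 0.59], [0, 0, 0.6], [0, 0, 0.59], [0, 0, 0.59], [0, 0, 0], [0, 0, 0]]
[[0, 0, -0.9], [0, 0, -0.9], [0, 0, -0.9], [0, 0, -0.91], [0, 0, 0], [0, 0, 0], [0, 0, 0], [0, 0, 0], [0, 0, 0], [0, 0, 0]]
```

>>> apply_moves --jaw '[0.18,0.18,0.18,0.18,0.7,0.7,0.7,0.7,0.7,0.7]' --translation '[[0,0,-0.77],[0,0,-0.77],[0,0,-0.77],[0,0,-0.77],[0,0,-0.77],[0,0,-0.77],[0,0,-0.78],[-0.1,-0.27,0],[-0.08,-0.28,0],[-0.04,-0.28,0]]' --angular '[[0,0,0],[0,0,0],[0,0,0],[0,0,0],[0,0,0],[0,0,0],[0,0,0],[0,0,-0.9],[0,0,-0.9],[0,0,-0.91]]'

```text
time: 18.73
position: [402.9, 161.1, 236.0]
ee_rot: [-3.099, -0.51, -0.005]
wrist_force: [0.5, 0.1, -0.7]
gripper_width: 72.7
finger_force: 0.0
```

>>> apply_moves --jaw '[0.7,0.7,0.7,0.7,0.7,0.7,0.7,0.7,0.7,0.7]' --translation '[[-0.02,-0.29,0],[0.02,-0.28,0],[0.05,-0.29,0],[0.08,-0.27,0],[0.11,-0.27,0],[0.13,-0.25,0],[0.17,-0.24,0],[0.18,-0.22,0],[0.21,-0.19,0],[0.23,-0.18,0]]' --angular '[[0,0,-0.9],[0,0,-0.9],[0,0,-0.9],[0,0,-0.9],[0,0,-0.91],[0,0,-0.9],[0,0,-0.9],[0,0,-0.9],[0,0,-0.91],[0,0,-0.9]]'

```text
time: 19.57
position: [360.9, 268.4, 235.1]
ee_rot: [2.393, 2.035, 0.002]
wrist_force: [0.9, -0.2, 0.5]
gripper_width: 72.7
finger_force: 0.0
```

>>> apply_moves --jaw '[0.7,0.7,0.7,0.7,0.7,0.7,0.7,0.7,0.7,0.7]' --translation '[[0.25,-0.14,0.01],[0.26,-0.12,0],[0.27,-0.09,0],[0.28,-0.06,0],[0,0,0],[0,0,0],[0,0,0],[0,0,0],[0,0,0],[0,0,0]]' --angular '[[0,0,-0.9],[0,0,-0.9],[0,0,-0.9],[0,0,-0.91],[0,0,0],[0,0,0],[0,0,0],[0,0,0],[0,0,0],[0,0,0]]'

```text
time: 20.4
position: [345.0, 310.3, 234.2]
ee_rot: [1.909, 2.495, -0.0]
wrist_force: [-0.6, -0.7, 0.1]
gripper_width: 72.7
finger_force: 0.0
```

```bash
python3 - <<'E'
from h import *
s=sense();print(s['position'],s['ee_rot'],s['gripper_width'])
f=snap('wrist','w3.png');W=f['W'];z=W[...,2];np.savez('pics/w3.npz',W=W,c=f['color'])
k=(z>160)&(z<178)&(abs(W[...,0]-344)<90)&(abs(W[...,1]-310)<90)
r=cv2.minAreaRect(W[k][:,:2].astype(np.float32));print(k.sum(),r,np.median(W[k][:,2]))
plan([(344.4,310.3,140,.27,.6)],1)
E
```

```text
[345.01249442 310.32863614 234.17151231] [ 1.90857111e+00  2.49529164e+00 -4.42401144e-05] 72.69242633925208
10693 ((343.9354248046875, 311.7336730957031), (50.15496063232422, 120.23851013183594), 16.083860397338867) 170.01069973503658
rows 4
[[0, 0, 0.59], [0, -0.01, 0.59], [0, 0, 0.59], [0, -0.01, 0.58], [0, 0, 0], [0, 0, 0], [0, 0, 0], [0, 0, 0], [0, 0, 0], [0, 0, 0]]
[[0, 0, -0.01], [0, 0, -0.01], [0, 0, -0.01], [0, 0, -0.01], [0, 0, 0], [0, 0, 0], [0, 0, 0], [0, 0, 0], [0, 0, 0], [0, 0, 0]]
```

View pics/w3.png

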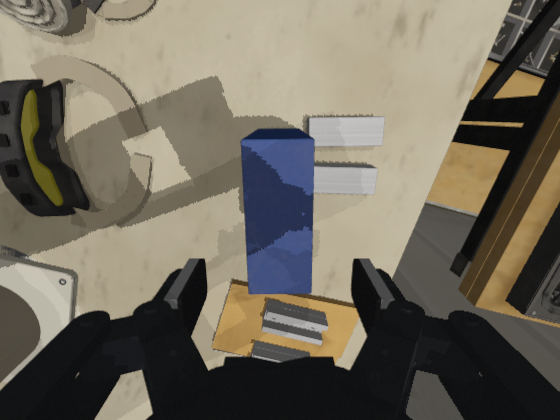

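The wrist view shows the box at (278,210) with two blanks at (345,131) and (345,180). Both channels are slot-up on the board at (295,322) and below it. Next I grasp the box.

>>> apply_moves --jaw '[0.7,0.7,0.7,0.7,0.7,0.7,-1,-1,-1,-1]' --translation '[[0,0,0.59],[0,-0.01,0.59],[0,0,0.59],[0,-0.01,0.58],[0,0,0],[0,0,0],[0,0,0],[0,0,0],[0,0,0],[0,0,0]]' --angular '[[0,0,-0.02],[0,0,-0.02],[0,0,-0.01],[0,0,-0.01],[0,0,0],[0,0,0],[0,0,0],[0,0,0],[0,0,0],[0,0,0]]' --squeeze 40

```text
time: 21.28
position: [344.9, 311.3, 141.6]
ee_rot: [1.897, 2.503, 0.005]
wrist_force: [-0.8, -1.1, 7.2]
gripper_width: 49.7
finger_force: 43.3
```

```bash
python3 - <<'E'
from h import *
s=sense();p=s['position'];print(p,s['ee_rot'],s['gripper_width'],s['finger_force'],s['wrist_force'])
y=yawof(R.from_rotvec(s['ee_rot']).as_matrix())
plan([(p[0],p[1],p[2]+50,y,.5),(355,510,p[2]+50,y,.7),(355,510,p[2]+1,y,.4)],1)
E
```

```text
[344.91608126 311.26901506 141.64752976] [1.89743764 2.50307804 0.00455857] 49.66203203144772 43.25688064098358 [-0.82677769 -1.14542228  7.16290996]
rows 15
[[0, 0, -0.42], [0, 0, -0.41], [0, 0, -0.42], [0.59, 0.2, 0], [0.59, 0.2, 0], [0.59, 0.2, 0], [0.59, 0.19, 0], [0.59, 0.2, 0], [0.59, 0.2, 0], [0.59, 0.2, 0]]
[[0.01, 0, 0], [0, -0.01, 0], [0.01, 0, 0], [0, 0, 0], [0, 0, 0], [0, 0, 0], [0, 0, 0], [0, 0, 0], [0, 0, 0], [0, 0, 0]]
[[0.59, 0.2, 0], [0, 0, 0.31], [0, 0, 0.3], [0, 0, 0.31], [0, 0, 0.31], [0, 0, 0], [0, 0, 0], [0, 0, 0], [0, 0, 0], [0, 0, 0]]
[[0, 0, 0], [0, 0, 0], [0, 0, 0], [0, 0, 0], [0, 0, 0], [0, 0, 0], [0, 0, 0], [0, 0, 0], [0, 0, 0], [0, 0, 0]]
```

>>> apply_moves --jaw '[-1,-1,-1,-1,-1,-1,-1,-1,-1,-1]' --translation '[[0,0,-0.42],[0,0,-0.41],[0,0,-0.42],[0.59,0.2,0],[0.59,0.2,0],[0.59,0.2,0],[0.59,0.19,0],[0.59,0.2,0],[0.59,0.2,0],[0.59,0.2,0]]' --angular '[[0,0,0],[0,0,0],[0,0,0],[0,0,0],[0,0,0],[0,0,0],[0,0,0],[0,0,0],[0,0,0],[0,0,0]]'

```text
time: 22.12
position: [352.7, 485.6, 190.4]
ee_rot: [1.898, 2.504, -0.0]
wrist_force: [0.9, -0.5, -3.1]
gripper_width: 49.2
finger_force: 43.4
```

>>> apply_moves --jaw '[-1,-1,-1,-1,-1,-1,-1,-1,-1,-1]' --translation '[[0.59,0.2,0],[0,0,0],[0,0,0],[0,0,0.31],[0,0,0.3],[0,0,0.31],[0,0,0.3],[0,0,0],[0,0,0],[0,0,0]]' --angular '[[0,0,0],[0,0,0],[0,0,0],[0,0,0],[0,0,0],[0,0,0],[0,0,0],[0,0,0],[0,0,0],[0,0,0]]'

```text
time: 22.95
position: [354.1, 508.8, 140.3]
ee_rot: [1.898, 2.503, -0.002]
wrist_force: [1.2, -0.6, -3.1]
gripper_width: 49.4
finger_force: 47.0
```

```bash
python3 - <<'E'
from h import *
s=sense();p=s['position'];print(p,s['ee_rot'],s['gripper_width'],s['finger_force'],s['wrist_force'])
f=snap('side','s3.png')
E
```

```text
[354.09377343 508.75128296 140.25041411] [ 1.89832358e+00  2.50317131e+00 -2.34136606e-03] 49.44043824275571 47.01369524002075 [ 1.16531758 -0.57364541 -3.13303131]
```

View pics/s3.png

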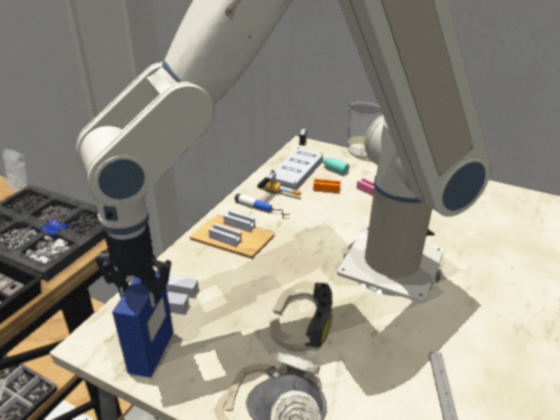

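The side view shows the box held upright at (145,330). Channels are on the board at (235,232), and two blanks are visible behind the box at (180,293). The arm still carries the box weight (3.1 N), so I'll lower a touch before releasing.

>>> apply_moves --jaw '[-1,-1,-1,-1,-1,-1,-1,-1,-1,-1]' --translation '[[0,0,0.03],[0,0,0.03],[0,0,0],[0,0,0],[0,0,0],[0,0,0],[0,0,0],[0,0,0],[0,0,0],[0,0,0]]' --angular '[[0,0,0],[0,0,0],[0,0,0],[0,0,0],[0,0,0],[0,0,0],[0,0,0],[0,0,0],[0,0,0],[0,0,0]]'

```text
time: 23.83
position: [354.3, 509.4, 139.6]
ee_rot: [1.898, 2.504, -0.0]
wrist_force: [-1.7, -3.1, 6.0]
gripper_width: 49.3
finger_force: 48.0
```

```bash
python3 - <<'E'
from h import *
s=sense();p=s['position']
y=yawof(R.from_rotvec(s['ee_rot']).as_matrix())
plan([(p[0],p[1],250,y,.7),(390,350,250,-1.33)],1)
E
```

```text
rows 19
[[0, 0, -0.69], [0, 0, -0.69], [0, 0, -0.69], [0, 0, -0.69], [-0.27, -0.01, 0], [-0.27, 0.01, 0], [-0.27, 0.04, 0], [-0.26, 0.08, 0], [-0.26, 0.1, 0], [-0.24, 0.12, 0]]
[[0, 0, 0], [0, 0, 0], [0, 0, 0], [0, 0, 0], [0, 0, 0.89], [0, 0, 0.89], [0, 0, 0.89], [0, 0, 0.89], [0, 0, 0.89], [0, 0, 0.9]]
[[-0.23, 0.15, 0], [-0.21, 0.18, 0], [-0.18, 0.19, 0], [-0.17, 0.22, 0], [-0.14, 0.23, 0], [-0.12, 0.25, 0], [-0.09, 0.25, 0], [-0.07, 0.27, 0], [-0.03, 0.27, 0], [0, 0, 0]]
[[0, 0, 0.89], [0, 0, 0.89], [0, 0, 0.89], [0, 0, 0.89], [0, 0, 0.89], [0, 0, 0.89], [0, 0, 0.89], [0, 0, 0.89], [0, 0, 0.89], [0, 0, 0]]
```

>>> apply_moves --jaw '[0.7,0.7,0.7,0.7,0.7,0.7,0.7,0.7,0.7,0.7]' --translation '[[0,0,0],[0,0,0],[0,0,0],[0,0,0],[0,0,-0.35],[0,0,-0.69],[0,0,-0.69],[0,0,-0.69],[0,0,-0.35],[0,0,0]]' --angular '[[0,0,0],[0,0,0],[0,0,0],[0,0,0],[0,0,0],[0,0,0],[0,0,0],[0,0,0],[0,0,0],[0,0,0]]'

```text
time: 24.67
position: [355.6, 511.3, 253.7]
ee_rot: [-1.898, -2.504, -0.011]
wrist_force: [0.1, 1.0, 0.1]
gripper_width: 72.5
finger_force: 0.0
```

>>> apply_moves --jaw '[0.7,0.7,0.7,0.7,0.7,0.7,0.7,0.7,0.7,0.7]' --translation '[[-0.27,-0.01,0],[-0.27,0.01,0],[-0.27,0.04,0],[-0.26,0.08,0],[-0.26,0.1,0],[-0.24,0.12,0],[-0.23,0.15,0],[-0.21,0.18,0],[-0.18,0.19,0],[-0.17,0.22,0]]' --angular '[[0,0,0.89],[0,0,0.89],[0,0,0.89],[0,0,0.89],[0,0,0.89],[0,0,0.9],[0,0,0.89],[0,0,0.89],[0,0,0.89],[0,0,0.89]]'

```text
time: 25.5
position: [377.9, 402.3, 248.3]
ee_rot: [2.911, 1.18, -0.003]
wrist_force: [-0.3, 0.2, -0.9]
gripper_width: 72.5
finger_force: 0.0
```

>>> apply_moves --jaw '[0.7,0.7,0.7,0.7,0.7,0.7,0.7,0.7,0.7,0.7]' --translation '[[-0.14,0.23,0],[-0.12,0.25,0],[-0.09,0.25,0],[-0.07,0.27,0],[-0.03,0.27,0],[0,0,0],[0,0,0],[0,0,0],[0,0,0],[0,0,0]]' --angular '[[0,0,0.89],[0,0,0.89],[0,0,0.89],[0,0,0.89],[0,0,0.89],[0,0,0],[0,0,0],[0,0,0],[0,0,0],[0,0,0]]'

```text
time: 26.33
position: [390.0, 350.6, 249.5]
ee_rot: [-3.118, -0.381, 0.0]
wrist_force: [0.1, 0.2, -0.7]
gripper_width: 72.5
finger_force: 0.0
```

```bash
cat >> h.py <<'E'
def objs(f,zlo,zhi,x0,x1,y0,y1,mn=100):
    W=f['W'];z=W[...,2]
    m=(z>zlo)&(z<zhi)&(W[...,0]>x0)&(W[...,0]<x1)&(W[...,1]>y0)&(W[...,1]<y1)
    n,l,st,ce=cv2.connectedComponentsWithStats(m.astype(np.uint8))
    for i in range(1,n):
        if st[i,4]<mn: continue
        p=W[l==i];(c,s,a)=cv2.minAreaRect(p[:,:2].astype(np.float32))
        a=np.radians(a if s[0]>s[1] else a+90);a=(a+np.pi/2)%np.pi-np.pi/2
        print(st[i,4],'z %.1f'%np.median(p[:,2]),'c',np.round(c,1),'sz',np.round(sorted(s),1),'long-axis yaw %.3f'%a,'px',np.round(ce[i]))
E
python3 - <<'E'
from h import *
s=sense();print(s['position'],s['ee_rot'])
f=snap('wrist','w4.png'); objs(f,24,36,300,500,230,450)
print('box');f2=snap('top','t4.png');objs(f2,160,180,250,480,400,620);print('top');objs(f2,24,36,300,500,230,450)
E
```

```text
[389.95779047 350.56270794 249.54099118] [-3.11839486e+00 -3.80997148e-01  2.21855867e-04]
1856 z 29.8 c [402.1 386.7] sz [32.2 84. ] long-axis yaw 0.280 px [252. 161.]
1852 z 29.8 c [414.2 332.4] sz [32.  83.3] long-axis yaw 0.240 px [298. 162.]
box
top
383 z 30.1 c [413.9 330.7] sz [33. 85.] long-axis yaw 0.232 px [142. 166.]
311 z 29.9 c [396.5 383.8] sz [33.5 73. ] long-axis yaw 0.249 px [122. 173.]
```

View pics/w4.png

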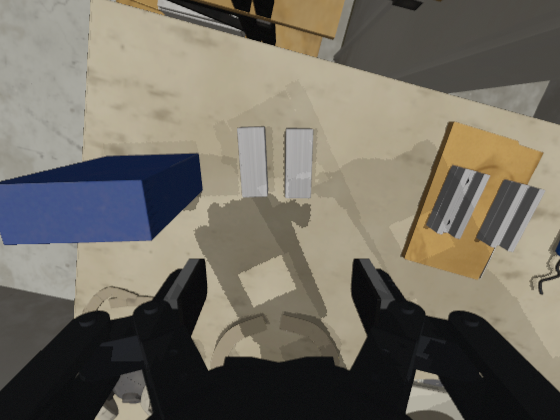

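Only two blanks exist: A at wrist px (298,162) and B at (252,161). The box stands clear at (130,195), and the channels are slot-up on the board at (457,200) and (508,215). Next I grasp A.

```bash
python3 - <<'E'
from h import *
plan([(414.0,331.8,120,-1.331),(414.0,331.8,60,-1.331,.5)],1)
E
```

```text
rows 8
[[0.12, 0.15, 0.81], [0.12, 0.15, 0.81], [0.11, 0.15, 0.81], [0.12, 0.15, 0.81], [0, 0, 0.38], [0, 0, 0.37], [0, 0, 0.38], [0, 0, 0.37], [0, 0, 0], [0, 0, 0]]
[[0, 0, 0.01], [0, 0, 0], [0, 0, 0.01], [0, 0, 0], [0, 0, 0], [0, 0, 0], [0, 0, 0], [0, 0, 0], [0, 0, 0], [0, 0, 0]]
```

>>> apply_moves --jaw '[0,0,0,0,0,0,0,0,0,0]' --translation '[[0.12,0.15,0.81],[0.12,0.15,0.81],[0.11,0.15,0.81],[0.12,0.15,0.81],[0,0,0.38],[0,0,0.37],[0,0,0.38],[0,0,0.37],[0,0,0],[0,0,0]]' --angular '[[0,0,0.01],[0,0,0],[0,0,0.01],[0,0,0],[0,0,0],[0,0,0],[0,0,0],[0,0,0],[0,0,0],[0,0,0]]'

```text
time: 27.27
position: [413.7, 331.1, 59.6]
ee_rot: [3.118, 0.375, -0.002]
wrist_force: [0.5, 0.1, 0.7]
gripper_width: 42.9
finger_force: 0.0
```

```bash
python3 - <<'E'
from h import *
s=sense();print(s['position'],s['ee_rot'],s['gripper_width'])
f=snap('wrist','w5.png'); objs(f,24,36,300,500,230,450)
plan([(414.0,331.8,6.5,-1.331,.5)],1)
E
```

```text
[413.67014425 331.10792672  59.63353449] [ 3.11825383e+00  3.75109295e-01 -2.25110521e-03] 42.922491108754386
5963 z 29.8 c [402.1 386.4] sz [32.2 84.2] long-axis yaw 0.282 px [186. 226.]
6443 z 29.9 c [413.8 332.3] sz [32.1 84.3] long-axis yaw 0.239 px [277. 235.]
369 z 30.2 c [356.  447.5] sz [ 2.4 21.2] long-axis yaw 0.240 px [ 83. 284.]
rows 3
[[0, 0, 0.45], [0, -0.01, 0.45], [0, 0, 0.45], [0, 0, 0], [0, 0, 0], [0, 0, 0], [0, 0, 0], [0, 0, 0], [0, 0, 0], [0, 0, 0]]
[[0, 0, 0], [0, 0, 0], [0, 0, 0], [0, 0, 0], [0, 0, 0], [0, 0, 0], [0, 0, 0], [0, 0, 0], [0, 0, 0], [0, 0, 0]]
```

>>> apply_moves --jaw '[0,0,0,0,0,-1,-1,-1,-1,-1]' --translation '[[0,0,0.45],[0,-0.01,0.45],[0,0,0.44],[0,0,0],[0,0,0],[0,0,0],[0,0,0],[0,0,0],[0,0,0],[0,0,0]]' --angular '[[0,0,0],[0,0,0],[0,0,0],[0,0,0],[0,0,0],[0,0,0],[0,0,0],[0,0,0],[0,0,0],[0,0,0]]' --squeeze 50

```text
time: 28.15
position: [414.8, 332.3, 8.0]
ee_rot: [-3.118, -0.374, -0.003]
wrist_force: [-0.0, -0.0, 7.3]
gripper_width: 30.8
finger_force: 51.8
```

```bash
python3 - <<'E'
from h import *
s=sense();print(s['position'],s['ee_rot'],s['gripper_width'],s['wrist_force'])
p=s['position']
plan([(p[0],p[1],130,-1.331,.8),(418.2,-279.2,130,-1.561)],1)
E
```

```text
[414.84578897 332.28890961   8.00332107] [-3.11796499 -0.3741824  -0.00331559] 30.800201026667512 [-0.03420533 -0.02135135  7.28690939]
rows 21
[[0, 0, -0.76], [0, 0, -0.76], [0, 0, -0.77], [0.01, 0, -0.76], [-0.21, 0.87, 0], [-0.2, 0.88, 0], [-0.18, 0.88, 0], [-0.18, 0.88, 0], [-0.16, 0.89, 0], [-0.15, 0.88, 0]]
[[0, 0, 0], [0, -0.01, 0], [-0.01, 0, -0.01], [0, -0.01, 0], [0, 0, 0.11], [0, 0, 0.12], [0, 0, 0.11], [0, 0, 0.11], [0, 0, 0.11], [0, 0, 0.12]]
[[-0.13, 0.89, 0], [-0.13, 0.89, 0], [-0.11, 0.9, 0], [-0.11, 0.89, 0], [-0.08, 0.89, 0], [-0.08, 0.9, 0], [-0.07, 0.9, 0], [-0.05, 0.89, 0], [-0.04, 0.9, 0], [-0.03, 0.9, 0]]
[[0, 0, 0.11], [0, 0, 0.11], [0, 0, 0.12], [0, 0, 0.11], [0, 0, 0.11], [0, 0, 0.11], [0, 0, 0.12], [0, 0, 0.11], [0, 0, 0.11], [0, 0, 0.12]]
[[-0.02, 0.9, 0], [0, 0, 0], [0, 0, 0], [0, 0, 0], [0, 0, 0], [0, 0, 0], [0, 0, 0], [0, 0, 0], [0, 0, 0], [0, 0, 0]]
[[0, 0, 0.11], [0, 0, 0], [0, 0, 0], [0, 0, 0], [0, 0, 0], [0, 0, 0], [0, 0, 0], [0, 0, 0], [0, 0, 0], [0, 0, 0]]
```

>>> apply_moves --jaw '[-1,-1,-1,-1,-1,-1,-1,-1,-1,-1]' --translation '[[0,0,-0.76],[0,0,-0.76],[0,0,-0.77],[0,0,-0.76],[-0.21,0.87,0],[-0.2,0.88,0],[-0.18,0.88,0],[-0.18,0.88,0],[-0.16,0.89,0],[-0.15,0.88,0]]' --angular '[[0,0,0],[0,0,0],[0,0,0],[0,0,0],[0,0,0.11],[0,0,0.12],[0,0,0.11],[0,0,0.11],[0,0,0.11],[0,0,0.12]]'

```text
time: 28.98
position: [414.3, 114.4, 129.1]
ee_rot: [-3.132, -0.247, -0.001]
wrist_force: [1.0, -0.0, -2.3]
gripper_width: 31.3
finger_force: 50.9
```

>>> apply_moves --jaw '[-1,-1,-1,-1,-1,-1,-1,-1,-1,-1]' --translation '[[-0.13,0.89,0],[-0.13,0.89,0],[-0.11,0.9,0],[-0.11,0.89,0],[-0.08,0.89,0],[-0.08,0.9,0],[-0.07,0.9,0],[-0.05,0.89,0],[-0.04,0.9,0],[-0.03,0.9,0]]' --angular '[[0,0,0.11],[0,0,0.11],[0,0,0.12],[0,0,0.11],[0,0,0.11],[0,0,0.11],[0,0,0.12],[0,0,0.11],[0,0,0.11],[0,0,0.12]]'

```text
time: 29.82
position: [415.7, -245.7, 129.1]
ee_rot: [3.141, 0.032, 0.001]
wrist_force: [0.9, 0.8, -2.6]
gripper_width: 31.2
finger_force: 50.9
```

>>> apply_moves --jaw '[-1,-1,-1,-1,-1,-1,-1,-1,-1,-1]' --translation '[[-0.02,0.9,0],[0,0,0],[0,0,0],[0,0,0],[0,0,0],[0,0,0],[0,0,0],[0,0,0],[0,0,0],[0,0,0]]' --angular '[[0,0,0.11],[0,0,0],[0,0,0],[0,0,0],[0,0,0],[0,0,0],[0,0,0],[0,0,0],[0,0,0],[0,0,0]]'

```text
time: 30.65
position: [416.3, -279.5, 128.6]
ee_rot: [3.142, 0.014, 0.0]
wrist_force: [-0.4, -0.2, -2.4]
gripper_width: 30.9
finger_force: 51.1
```

```bash
python3 - <<'E'
from h import *
s=sense();print(s['position'],s['ee_rot'],s['gripper_width'],s['wrist_force'])
plan([(418.2,-279.2,34,-1.561,.6)],1)
E
```

```text
[ 416.30784906 -279.50925499  128.57038361] [3.14151831e+00 1.41728436e-02 6.66000317e-05] 30.927566340389568 [-0.35152887 -0.24208196 -2.43593727]
rows 4
[[0.01, 0, 0.59], [0.01, 0, 0.59], [0.02, -0.01, 0.59], [0.01, 0, 0.59], [0, 0, 0], [0, 0, 0], [0, 0, 0], [0, 0, 0], [0, 0, 0], [0, 0, 0]]
[[0, 0, 0], [0, 0, 0], [0, 0, 0], [0, 0, -0.01], [0, 0, 0], [0, 0, 0], [0, 0, 0], [0, 0, 0], [0, 0, 0], [0, 0, 0]]
```

>>> apply_moves --jaw '[-1,-1,-1,-1,-1,-1,-1,-1,-1,-1]' --translation '[[0.02,0,0.59],[0.02,0,0.59],[0.02,-0.01,0.59],[0.01,0,0.59],[0,0,0],[0,0,0.02],[0,0,0.02],[0,0,0],[0,0,0],[0,0,0]]' --angular '[[0,0,0],[0,0,0],[0,0,0],[0,0,0],[0,0,0],[0,0,0],[0,0,0],[0,0,0],[0,0,0],[0,0,0]]'

```text
time: 31.48
position: [419.2, -279.6, 33.2]
ee_rot: [3.141, 0.013, 0.001]
wrist_force: [-0.3, -0.4, -2.0]
gripper_width: 31.2
finger_force: 54.0
```

>>> apply_moves --jaw '[-1,-1,-1,-1,-1,-1,-1,-1,-1,-1]' --translation '[[0,0,0.02],[0,0,0.02],[0,0,0],[0,0,0],[0,0,0],[0,0,0],[0,0,0],[0,0,0],[0,0,0],[0,0,0]]' --angular '[[0,0,0],[0,0,0],[0,0,0],[0,0,0],[0,0,0],[0,0,0],[0,0,0],[0,0,0],[0,0,0],[0,0,0]]'

```text
time: 32.32
position: [418.9, -279.4, 30.9]
ee_rot: [-3.142, -0.013, 0.0]
wrist_force: [-0.3, -0.2, -2.6]
gripper_width: 31.0
finger_force: 54.0
```

>>> apply_moves --jaw '[-1,-1,-1,-1,-1,0.18,0.18,0.18,0.18,0.18]' --translation '[[0,0,0.02],[0,0,0.01],[0,0,0],[0,0,0],[0,0,0],[0,0,0],[0,0,0],[0,0,0],[0,0,0],[0,0,0]]' --angular '[[0,0,0],[0,0,0],[0,0,0],[0,0,0],[0,0,0],[0,0,0],[0,0,0],[0,0,0],[0,0,0],[0,0,0]]'

```text
time: 33.15
position: [419.0, -279.4, 29.7]
ee_rot: [3.142, 0.013, -0.0]
wrist_force: [-0.1, -1.0, -0.2]
gripper_width: 50.2
finger_force: 0.0
```

```bash
python3 - <<'E'
from h import *
s=sense();print(s['position'],s['ee_rot'],s['gripper_width'],s['wrist_force'])
p=s['position']
plan([(p[0],p[1],130,-1.561,.8),(375,378,200,-1.3)],1)
E
```

```text
[ 418.99725654 -279.41404655   29.67163295] [ 3.14155209e+00  1.31998059e-02 -1.38133382e-06] 50.17492833174422 [-0.09344381 -1.0046116  -0.23451766]
rows 22
[[0, 0, -0.63], [0, 0, -0.62], [0, 0, -0.63], [0, 0, -0.63], [-0.05, -0.91, -0.1], [-0.04, -0.92, -0.09], [-0.03, -0.91, -0.1], [-0.01, -0.92, -0.1], [0, -0.91, -0.1], [0.01, -0.92, -0.09]]
[[0, 0, 0], [0, 0, -0.01], [0, 0, 0], [0, 0, 0], [0, 0, -0.12], [0, 0, -0.12], [0, 0, -0.12], [0, 0, -0.12], [0, 0, -0.12], [0, 0, -0.13]]
[[0.03, -0.91, -0.1], [0.04, -0.92, -0.1], [0.06, -0.91, -0.09], [0.06, -0.91, -0.1], [0.08, -0.91, -0.1], [0.1, -0.91, -0.1], [0.1, -0.91, -0.09], [0.12, -0.91, -0.1], [0.14, -0.91, -0.1], [0.14, -0.9, -0.09]]
[[0, 0, -0.12], [0, 0, -0.12], [0, 0, -0.12], [0, 0, -0.12], [0, 0, -0.12], [0, 0, -0.12], [0, 0, -0.12], [0, 0, -0.12], [0, 0, -0.12], [0, 0, -0.12]]
[[0.16, -0.9, -0.1], [0.17, -0.9, -0.1], [0, 0, 0], [0, 0, 0], [0, 0, 0], [0, 0, 0], [0, 0, 0], [0, 0, 0], [0, 0, 0], [0, 0, 0]]
[[0, 0, -0.13], [0, 0, -0.12], [0, 0, 0], [0, 0, 0], [0, 0, 0], [0, 0, 0], [0, 0, 0], [0, 0, 0], [0, 0, 0], [0, 0, 0]]
```

>>> apply_moves --jaw '[0.18,0.18,0.18,0.18,0.18,0.18,0.18,0.18,0.18,0.18]' --translation '[[0,0,-0.63],[0,0,-0.62],[0,0,-0.63],[0,0,-0.63],[-0.05,-0.91,-0.1],[-0.04,-0.92,-0.09],[-0.03,-0.91,-0.1],[-0.01,-0.92,-0.1],[0,-0.91,-0.1],[0.01,-0.92,-0.09]]' --angular '[[0,0,0],[0,0,0],[0,0,0],[0,0,0],[0,0,-0.12],[0,0,-0.12],[0,0,-0.12],[0,0,-0.12],[0,0,-0.12],[0,0,-0.13]]'

```text
time: 33.98
position: [404.0, -58.7, 153.6]
ee_rot: [3.138, 0.151, 0.001]
wrist_force: [0.2, -0.2, 0.2]
gripper_width: 50.3
finger_force: 0.0
```

>>> apply_moves --jaw '[0.18,0.18,0.18,0.18,0.18,0.18,0.18,0.18,0.18,0.18]' --translation '[[0.03,-0.91,-0.1],[0.04,-0.92,-0.1],[0.06,-0.91,-0.09],[0.06,-0.91,-0.1],[0.08,-0.91,-0.1],[0.1,-0.91,-0.1],[0.1,-0.91,-0.09],[0.12,-0.91,-0.1],[0.14,-0.91,-0.1],[0.14,-0.9,-0.09]]' --angular '[[0,0,-0.12],[0,0,-0.12],[0,0,-0.12],[0,0,-0.12],[0,0,-0.12],[0,0,-0.12],[0,0,-0.12],[0,0,-0.12],[0,0,-0.12],[0,0,-0.12]]'

```text
time: 34.82
position: [379.9, 306.9, 192.4]
ee_rot: [-3.119, -0.378, -0.0]
wrist_force: [-0.0, 0.1, 0.3]
gripper_width: 50.6
finger_force: 0.0
```

>>> apply_moves --jaw '[0.18,0.18,0.18,0.18,0.18,0.18,0.18,0.18,0.18,0.18]' --translation '[[0.16,-0.9,-0.1],[0.17,-0.9,-0.1],[0,0,0],[0,0,0],[0,0,0],[0,0,0],[0,0,0],[0,0,0],[0,0,0],[0,0,0]]' --angular '[[0,0,-0.13],[0,0,-0.12],[0,0,0],[0,0,0],[0,0,0],[0,0,0],[0,0,0],[0,0,0],[0,0,0],[0,0,0]]'

```text
time: 35.65
position: [375.8, 377.5, 200.2]
ee_rot: [3.113, 0.421, -0.0]
wrist_force: [-1.0, -1.0, -0.4]
gripper_width: 50.4
finger_force: 0.0
```

```bash
python3 - <<'E'
from h import *
s=sense();print(s['position'],s['ee_rot'])
f=snap('wrist','w6.png'); objs(f,24,36,280,500,280,450)
f=snap('top','t6.png');print('top');objs(f,48,58,340,500,-450,-192);objs(f,24,36,300,500,230,450)
E
```

```text
[375.79938765 377.52616221 200.17705096] [ 3.11317713e+00  4.21434933e-01 -1.30574047e-05]
2476 z 29.8 c [402.3 387. ] sz [31.5 83.5] long-axis yaw 0.282 px [277. 161.]
top
369 z 53.9 c [ 417.8 -278.8] sz [31.5 82.4] long-axis yaw 0.011 px [372. 166.]
340 z 30.0 c [402.5 384.8] sz [32.6 85.3] long-axis yaw 0.281 px [123. 171.]
```

```bash
python3 - <<'E'
from h import *
plan([(402.5,386.8,60,-1.289,.8),(402.5,386.8,6.5,-1.289,.5)],1)
E
```

```text
rows 8
[[0.14, -0.01, 0.7], [0.14, -0.01, 0.7], [0.14, 0, 0.7], [0.14, -0.01, 0.7], [0.14, -0.01, 0.7], [0, 0, 0.45], [0, 0, 0.44], [0, 0, 0.45], [0, 0, 0], [0, 0, 0]]
[[0, 0, -0.02], [0, 0, -0.02], [0, 0, -0.02], [0, 0, -0.02], [0, 0, -0.02], [0, 0, 0], [0, 0, 0], [0, 0, 0], [0, 0, 0], [0, 0, 0]]
```

>>> apply_moves --jaw '[0.18,0.18,0.18,0.18,0.18,0.18,0.18,0.18,0.18,0.18]' --translation '[[0.14,-0.01,0.7],[0.14,-0.01,0.7],[0.14,0,0.7],[0.14,-0.01,0.7],[0.14,-0.01,0.7],[0,0,0.45],[0,0,0.44],[0,0,0.45],[0,0,0],[0,0,0]]' --angular '[[0,0,-0.02],[0,0,-0.02],[0,0,-0.02],[0,0,-0.02],[0,0,-0.02],[0,0,0],[0,0,0],[0,0,0],[0,0,0],[0,0,0]]'

```text
time: 36.58
position: [401.6, 386.7, 5.9]
ee_rot: [3.109, 0.441, -0.003]
wrist_force: [0.8, 0.0, 0.6]
gripper_width: 50.3
finger_force: 0.0
```

>>> apply_moves --jaw '[-1,-1,-1,-1,-1,-1,-1,-1,-1,-1]' --translation '[[0,0,0],[0,0,0],[0,0,0],[0,0,0],[0,0,0],[0,0,0],[0,0,0],[0,0,0],[0,0,0],[0,0,0]]' --angular '[[0,0,0],[0,0,0],[0,0,0],[0,0,0],[0,0,0],[0,0,0],[0,0,0],[0,0,0],[0,0,0],[0,0,0]]'

```text
time: 37.42
position: [402.8, 387.8, 7.8]
ee_rot: [-3.109, -0.441, -0.003]
wrist_force: [-0.6, -1.3, 7.5]
gripper_width: 30.7
finger_force: 51.5
```

```bash
python3 - <<'E'
from h import *
s=sense();print(s['position'],s['ee_rot'],s['gripper_width'],s['wrist_force'])
p=s['position']
plan([(p[0],p[1],130,-1.289,.8),(419.8,-399.2,130,-1.561)],1)
E
```

```text
[402.80161981 387.82629069   7.83066066] [-3.10921402e+00 -4.41306282e-01 -2.81659291e-03] 30.674167574304324 [-0.61978409 -1.2508126   7.46522904]
rows 25
[[0, 0, -0.76], [0, 0, -0.77], [0, 0, -0.76], [0, 0, -0.76], [-0.24, 0.91, 0], [-0.23, 0.9, 0], [-0.22, 0.92, 0], [-0.2, 0.91, 0], [-0.2, 0.92, 0], [-0.18, 0.92, 0]]
[[0, 0, 0], [0, -0.01, 0], [-0.01, 0, 0], [0, -0.01, 0], [0, 0, 0.11], [0, 0, 0.11], [0, 0, 0.1], [0, 0, 0.11], [0, 0, 0.11], [0, 0, 0.11]]
[[-0.17, 0.92, 0], [-0.16, 0.92, 0], [-0.14, 0.93, 0], [-0.14, 0.92, 0], [-0.12, 0.93, 0], [-0.11, 0.93, 0], [-0.1, 0.93, 0], [-0.08, 0.94, 0], [-0.08, 0.93, 0], [-0.06, 0.94, 0]]
[[0, 0, 0.11], [0, 0, 0.1], [0, 0, 0.11], [0, 0, 0.11], [0, 0, 0.11], [0, 0, 0.11], [0, 0, 0.1], [0, 0, 0.11], [0, 0, 0.11], [0, 0, 0.11]]
[[-0.05, 0.93, 0], [-0.04, 0.94, 0], [-0.02, 0.94, 0], [-0.01, 0.93, 0], [-0.01, 0.94, 0], [0, 0, 0], [0, 0, 0], [0, 0, 0], [0, 0, 0], [0, 0, 0]]
[[0, 0, 0.11], [0, 0, 0.1], [0, 0, 0.11], [0, 0, 0.11], [0, 0, 0.11], [0, 0, 0], [0, 0, 0], [0, 0, 0], [0, 0, 0], [0, 0, 0]]
```

>>> apply_moves --jaw '[-1,-1,-1,-1,-1,-1,-1,-1,-1,-1]' --translation '[[0,0,-0.76],[0,0,-0.77],[0,0,-0.76],[0,0,-0.76],[-0.24,0.91,0],[-0.23,0.9,0],[-0.22,0.92,0],[-0.2,0.91,0],[-0.2,0.92,0],[-0.18,0.92,0]]' --angular '[[0,0,0],[0,0,0],[0,0,0],[0,0,0],[0,0,0.11],[0,0,0.11],[0,0,0.1],[0,0,0.11],[0,0,0.11],[0,0,0.11]]'

```text
time: 38.25
position: [406.5, 160.6, 128.9]
ee_rot: [-3.125, -0.32, -0.001]
wrist_force: [0.5, -0.3, -2.0]
gripper_width: 31.0
finger_force: 50.5
```

>>> apply_moves --jaw '[-1,-1,-1,-1,-1,-1,-1,-1,-1,-1]' --translation '[[-0.17,0.92,0],[-0.16,0.92,0],[-0.14,0.93,0],[-0.14,0.92,0],[-0.12,0.93,0],[-0.11,0.93,0],[-0.1,0.93,0],[-0.08,0.94,0],[-0.08,0.93,0],[-0.06,0.94,0]]' --angular '[[0,0,0.11],[0,0,0.1],[0,0,0.11],[0,0,0.11],[0,0,0.11],[0,0,0.11],[0,0,0.1],[0,0,0.11],[0,0,0.11],[0,0,0.11]]'

```text
time: 39.08
position: [414.6, -214.4, 128.9]
ee_rot: [3.139, 0.115, 0.001]
wrist_force: [1.2, 0.4, -2.3]
gripper_width: 30.7
finger_force: 50.5
```

>>> apply_moves --jaw '[-1,-1,-1,-1,-1,-1,-1,-1,-1,-1]' --translation '[[-0.05,0.93,0],[-0.04,0.94,0],[-0.02,0.94,0],[-0.01,0.93,0],[-0.01,0.94,0],[0,0,0],[0,0,0],[0,0,0],[0,0,0],[0,0,0]]' --angular '[[0,0,0.11],[0,0,0.1],[0,0,0.11],[0,0,0.11],[0,0,0.11],[0,0,0],[0,0,0],[0,0,0],[0,0,0],[0,0,0]]'

```text
time: 39.92
position: [418.9, -398.4, 128.5]
ee_rot: [-3.141, -0.017, 0.001]
wrist_force: [-0.5, 0.7, -1.0]
gripper_width: 31.0
finger_force: 50.6
```

```bash
python3 - <<'E'
from h import *
s=sense();print(s['position'],s['ee_rot'],s['gripper_width'],s['wrist_force'])
plan([(419.9,-399.2,32,-1.561,.6)],1)
f=snap('top');objs(f,48,58,340,500,-450,-192);objs(f,30,60,340,480,0,200);objs(f,160,180,250,480,400,620);objs(f,58,80,390,450,-190,-60)
E
```

```text
[ 418.94560294 -398.39281261  128.50033606] [-3.14090122e+00 -1.71695291e-02  9.18592248e-04] 31.048272220900227 [-0.52813684  0.73056089 -0.98872441]
rows 5
[[0.01, 0, 0.48], [0, 0.01, 0.48], [0.01, 0, 0.49], [0, 0.01, 0.48], [0.01, 0, 0.48], [0, 0, 0], [0, 0, 0], [0, 0, 0], [0, 0, 0], [0, 0, 0]]
[[0, 0, 0], [0, 0, 0], [0, 0, 0.01], [0, 0, 0], [-0.01, 0, 0], [0, 0, 0], [0, 0, 0], [0, 0, 0], [0, 0, 0], [0, 0, 0]]
111 z 42.4 c [415.4 138.1] sz [ 9.7 82. ] long-axis yaw 0.026 px [214. 166.]
110 z 42.3 c [415.6 115.3] sz [ 9.7 83.1] long-axis yaw 0.010 px [223. 166.]
104 z 42.2 c [415.6  67.3] sz [10.3 84.5] long-axis yaw 0.044 px [241. 167.]
1132 z 169.8 c [354.1 507.3] sz [ 52.1 122.2] long-axis yaw -1.284 px [ 50. 181.]
246 z 67.7 c [ 427.4 -125.9] sz [19.4 95.9] long-axis yaw 1.552 px [314. 161.]
```

>>> apply_moves --jaw '[-1,-1,-1,-1,-1,-1,-1,-1,-1,-1]' --translation '[[0.01,0,0.48],[0,0.01,0.48],[0.01,0,0.49],[0,0.01,0.48],[0.01,0,0.46],[0,0,0.02],[0,0,0.02],[0,0,0.02],[0,0,0],[0,0,0]]' --angular '[[0,0,0],[0,0,0],[0,0,0],[0,0,0],[0,0,0],[0,0,0],[0,0,0],[0,0,0],[0,0,0],[0,0,0]]'

```text
time: 40.8
position: [420.5, -400.4, 31.0]
ee_rot: [3.141, 0.016, 0.001]
wrist_force: [-0.3, 0.1, -1.5]
gripper_width: 31.1
finger_force: 53.5
```

>>> apply_moves --jaw '[-1,-1,-1,-1,-1,0.18,0.18,0.18,0.18,0.18]' --translation '[[0,0,0.02],[0,0,0.01],[0,0,0],[0,0,0],[0,0,0],[0,0,0],[0,0,0],[0,0,0],[0,0,0],[0,0,0]]' --angular '[[0,0,0],[0,0,0],[0,0,0],[0,0,0],[0,0,0],[0,0,0],[0,0,0],[0,0,0],[0,0,0],[0,0,0]]'

```text
time: 41.63
position: [420.3, -400.6, 29.3]
ee_rot: [3.142, 0.015, 0.0]
wrist_force: [0.8, -0.6, 0.5]
gripper_width: 50.2
finger_force: 0.0
```

```bash
python3 - <<'E'
from h import *
s=sense();print(s['position'],s['ee_rot'],s['gripper_width'],s['wrist_force'])
p=s['position']
plan([(p[0],p[1],130,-1.561,.8),(426,-150,260,-.0)],1)
E
```

```text
[ 420.25930994 -400.5641202    29.29804943] [3.14153165e+00 1.50174397e-02 3.41681625e-06] 50.16381087775374 [ 0.80154099 -0.64177755  0.49901909]
rows 18
[[0, 0, -0.63], [0, 0, -0.63], [0, 0, -0.63], [0, 0, -0.63], [0.01, -0.45, -0.23], [0.07, -0.44, -0.23], [0.11, -0.43, -0.24], [0.16, -0.42, -0.23], [0.21, -0.4, -0.23], [0.25, -0.37, -0.23]]
[[0, 0, 0], [0, 0, 0], [0, 0, 0], [0, 0, 0], [0, 0, -0.93], [0, 0, -0.93], [0, 0, -0.93], [0, 0, -0.93], [0, 0, -0.93], [0, 0, -0.93]]
[[0.29, -0.34, -0.23], [0.32, -0.31, -0.24], [0.36, -0.27, -0.23], [0.38, -0.23, -0.23], [0.41, -0.18, -0.23], [0.43, -0.14, -0.23], [0.44, -0.09, -0.24], [0.44, -0.04, -0.23], [0, 0, 0], [0, 0, 0]]
[[0, 0, -0.93], [0, 0, -0.92], [0, 0, -0.93], [0, 0, -0.93], [0, 0, -0.93], [0, 0, -0.93], [0, 0, -0.93], [0, 0, -0.93], [0, 0, 0], [0, 0, 0]]
```

>>> apply_moves --jaw '[0.18,0.18,0.18,0.18,0.18,0.18,0.18,0.18,0.18,0.18]' --translation '[[0,0,-0.63],[0,0,-0.63],[0,0,-0.63],[0,0,-0.63],[0.01,-0.45,-0.23],[0.07,-0.44,-0.23],[0.11,-0.43,-0.24],[0.16,-0.42,-0.23],[0.21,-0.4,-0.23],[0.25,-0.37,-0.23]]' --angular '[[0,0,0],[0,0,0],[0,0,0],[0,0,0],[0,0,-0.93],[0,0,-0.93],[0,0,-0.93],[0,0,-0.93],[0,0,-0.93],[0,0,-0.93]]'

```text
time: 42.47
position: [422.6, -292.2, 186.1]
ee_rot: [-2.959, -1.054, 0.0]
wrist_force: [-0.7, -0.8, -0.1]
gripper_width: 50.2
finger_force: 0.0
```

>>> apply_moves --jaw '[0.18,0.18,0.18,0.18,0.18,0.18,0.18,0.18,0.18,0.18]' --translation '[[0.29,-0.34,-0.23],[0.32,-0.31,-0.24],[0.36,-0.27,-0.23],[0.38,-0.23,-0.23],[0.41,-0.18,-0.23],[0.43,-0.14,-0.23],[0.44,-0.09,-0.24],[0.44,-0.04,-0.23],[0,0,0],[0,0,0]]' --angular '[[0,0,-0.93],[0,0,-0.92],[0,0,-0.93],[0,0,-0.93],[0,0,-0.93],[0,0,-0.93],[0,0,-0.93],[0,0,-0.93],[0,0,0],[0,0,0]]'

```text
time: 43.3
position: [426.1, -149.7, 260.5]
ee_rot: [2.221, 2.22, 0.001]
wrist_force: [-0.4, -0.0, -0.9]
gripper_width: 50.4
finger_force: 0.0
```

```bash
python3 - <<'E'
from h import *
s=sense();print(s['position'],s['ee_rot'])
f=snap('wrist','w7.png');objs(f,48,58,340,500,-450,-192);print('cock');objs(f,58,80,390,450,-190,-60)
f=snap('top','t7.png');print('top');objs(f,48,58,340,500,-450,-192);objs(f,58,80,390,450,-190,-60)
E
```

```text
[ 426.11136727 -149.71433305  260.49283803] [2.22107094e+00 2.21992897e+00 5.09233434e-04]
1501 z 53.9 c [ 418.  -278.4] sz [32.8 83.2] long-axis yaw -0.003 px [273. 278.]
979 z 54.0 c [ 419.4 -398. ] sz [31.  83.2] long-axis yaw 0.009 px [275. 350.]
cock
1385 z 68.0 c [ 426.9 -124.8] sz [21. 98.] long-axis yaw -1.559 px [279. 160.]
top
387 z 54.0 c [ 419.8 -400.6] sz [34.5 82.6] long-axis yaw 0.007 px [419. 167.]
```

View pics/t7.png

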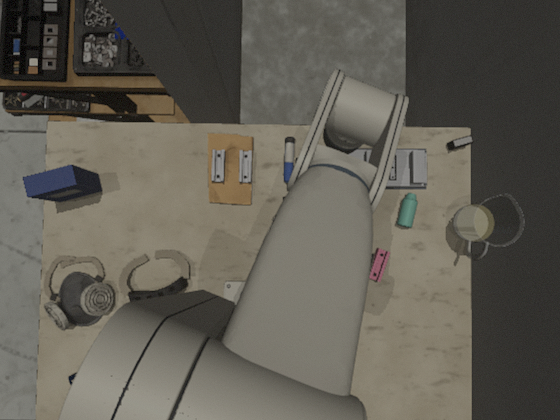

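The top view shows the box upright at (60,184), both channels slot-up on the board at (217,166) and (246,166), and a blank on seat 1 at (419,167). The arm hides seat 3, but the wrist camera confirms it: the blanks are within about 2 mm of their seats, square and flat. The cock is still shut, so now I open it.

```bash
python3 - <<'E'
from h import *
import h
c=np.array([426.6,-164.3])
def g(th,z=44,r=66): return (c[0]-r*np.cos(th),c[1]+r*np.sin(th),z,np.pi/2-th)
plan([g(1.571,110),g(1.571,44)+(.6,)],1)
s0=dict(sense());p=g(1.571);s0['position']=p[:3]
y=p[3];s0['ee_rot']=R.from_matrix(np.array([[-np.sin(y),np.cos(y),0],[np.cos(y),np.sin(y),0],[0,0,-1.]])).as_rotvec()
h.sense=lambda:s0
plan([g(t) for t in np.linspace(1.571,-.05,17)[1:]],0)
E
```

```text
rows 8
[[0.26, 0, 0.75], [0.26, 0.01, 0.75], [0.26, 0, 0.75], [0.26, 0.01, 0.75], [0.26, 0, 0.74], [0, 0, 0.55], [0, 0, 0.55], [0, 0, 0.55], [0, 0, 0], [0, 0, 0]]
[[0, 0, 0], [0, 0, -0.01], [0, 0, 0], [0, 0, 0], [0, 0, -0.01], [0, 0, 0], [0, 0, 0], [0, 0, 0], [0, 0, 0], [0, 0, 0]]
rows 16
[[-0.01, -0.17, 0], [-0.01, -0.16, 0], [-0.01, -0.17, 0], [0, -0.17, 0], [-0.01, -0.16, 0], [-0.01, -0.17, 0], [-0.01, -0.17, 0], [-0.01, -0.16, 0], [-0.01, -0.17, 0], [0, -0.17, 0]]
[[0, 0, -0.84], [0, 0, -0.85], [0, 0, -0.84], [0, 0, -0.85], [0, 0, -0.84], [0, 0, -0.85], [0, 0, -0.84], [0, 0, -0.84], [0, 0, -0.85], [0, 0, -0.84]]
[[-0.01, -0.17, 0], [-0.01, -0.16, 0], [-0.01, -0.17, 0], [-0.01, -0.17, 0], [-0.01, -0.16, 0], [-0.01, -0.17, 0], [0, 0, 0], [0, 0, 0], [0, 0, 0], [0, 0, 0]]
[[0, 0, -0.85], [0, 0, -0.84], [0, 0, -0.85], [0, 0, -0.84], [0, 0, -0.84], [0, 0, -0.85], [0, 0, 0], [0, 0, 0], [0, 0, 0], [0, 0, 0]]
```

>>> apply_moves --jaw '[0.06,0.06,0.06,0.06,0.06,0.06,0.06,0.06,0.06,0.06]' --translation '[[0.26,0,0.75],[0.26,0.01,0.75],[0.26,0,0.75],[0.26,0.01,0.75],[0.26,0,0.74],[0,0,0.55],[0,0,0.55],[0,0,0.55],[0,0,0],[0,0,0]]' --angular '[[0,0,0],[0,0,0],[0,0,0],[0,0,0],[0,0,0],[0,0,0],[0,0,0],[0,0,0],[0,0,0],[0,0,0]]' --squeeze 20

```text
time: 44.23
position: [425.5, -98.4, 43.4]
ee_rot: [-2.221, -2.217, 0.003]
wrist_force: [0.8, 0.5, 0.5]
gripper_width: 45.6
finger_force: 0.0
```

>>> apply_moves --jaw '[-0.46,-0.46,-0.46,-0.46,-0.46,-0.46,-0.46,-0.46,-0.46,-0.46]' --translation '[[0,0,0],[0,0,0],[0,0,0],[0,0,0],[0,0,0],[0,0,0],[0,0,0],[0,0,0],[0,0,0],[0,0,0]]' --angular '[[0,0,0],[0,0,0],[0,0,0],[0,0,0],[0,0,0],[0,0,0],[0,0,0],[0,0,0],[0,0,0],[0,0,0]]'

```text
time: 45.07
position: [426.7, -98.0, 44.5]
ee_rot: [-2.221, -2.221, 0.0]
wrist_force: [0.4, 0.3, 0.2]
gripper_width: 23.1
finger_force: 0.0
```

>>> apply_moves --jaw '[-0.46,-0.46,-0.46,-0.46,-0.46,-0.46,-0.46,-0.46,-0.46,-0.46]' --translation '[[-0.01,-0.17,0],[-0.01,-0.16,0],[-0.01,-0.17,0],[0,-0.17,0],[-0.01,-0.16,0],[-0.01,-0.17,0],[-0.01,-0.17,0],[-0.01,-0.16,0],[-0.01,-0.17,0],[0,-0.17,0]]' --angular '[[0,0,-0.84],[0,0,-0.85],[0,0,-0.84],[0,0,-0.85],[0,0,-0.84],[0,0,-0.85],[0,0,-0.84],[0,0,-0.84],[0,0,-0.85],[0,0,-0.84]]'

```text
time: 45.9
position: [371.4, -129.5, 44.7]
ee_rot: [0.857, 3.02, 0.0]
wrist_force: [3.9, 1.4, 0.6]
gripper_width: 23.2
finger_force: 1.5
```

>>> apply_moves --jaw '[-0.46,-0.46,-0.46,-0.46,-0.46,-0.46,-0.46,-0.46,-0.46,-0.46]' --translation '[[-0.01,-0.17,0],[-0.01,-0.16,0],[-0.01,-0.17,0],[-0.01,-0.17,0],[-0.01,-0.16,0],[-0.01,-0.17,0],[0,-0.05,0],[0,-0.03,0],[0,0,0],[0,0,0]]' --angular '[[0,0,-0.85],[0,0,-0.84],[0,0,-0.85],[0,0,-0.84],[0,0,-0.84],[0,0,-0.85],[0,0,0],[0,0,0],[0,0,0],[0,0,0]]'

```text
time: 46.73
position: [361.1, -168.1, 44.5]
ee_rot: [0.074, -3.14, -0.006]
wrist_force: [9.7, 27.0, 4.4]
gripper_width: 23.4
finger_force: 12.9
```

Firm contact with the open stop. Now I release, lift and clear away.

>>> apply_moves --jaw '[-0.46,0.06,0.06,0.06,0.06,0.06,0.06,0.06,0.06,0.06]' --translation '[[0,0.1,0],[0,0.03,0],[0,0,0],[0,0,0],[0,0,0],[0,0,-0.5],[0,0,-0.9],[0,0,-0.9],[0,0,-0.9],[0,0,-0.9]]' --angular '[[0,0,0],[0,0,0],[0,0,0],[0,0,0],[0,0,0],[0,0,0],[0,0,0],[0,0,0],[0,0,0],[0,0,0]]'

```text
time: 47.57
position: [360.2, -165.4, 210.2]
ee_rot: [0.078, -3.14, -0.0]
wrist_force: [1.7, -0.8, -0.2]
gripper_width: 45.2
finger_force: 0.0
```

>>> apply_moves --jaw '[0.06,0.06,0.06,0.06,0.06,0.06,0.06,0.06,0.06,0.06]' --translation '[[0,0,-0.9],[0,0,-0.9],[0,0,0],[0,0,0],[0,0,0],[0,0,0],[0,0,0],[0,0,0],[0,0,0],[0,0,0]]' --angular '[[0,0,0],[0,0,0],[0,0,0],[0,0,0],[0,0,0],[0,0,0],[0,0,0],[0,0,0],[0,0,0],[0,0,0]]'

```text
time: 48.4
position: [360.6, -165.3, 279.9]
ee_rot: [0.079, -3.139, -0.001]
wrist_force: [-0.1, -0.3, 0.9]
gripper_width: 45.2
finger_force: 0.0
```

```bash
python3 - <<'E'
from h import *
s=sense();print(s['position'],s['wrist_force'])
f=snap('wrist','w8.png');objs(f,48,58,340,500,-450,-192);print('cock');objs(f,58,80,330,450,-200,-60)
f=snap('top');print('top');objs(f,48,58,340,500,-450,-192);objs(f,58,80,330,450,-200,-60);objs(f,30,60,340,480,0,200,60);objs(f,160,180,250,480,400,620)
E
```

```text
[ 360.64088936 -165.25466395  279.92953885] [-0.09199888 -0.29710047  0.89109226]
1693 z 54.0 c [ 418.9 -399.8] sz [33.3 83.7] long-axis yaw 0.013 px [ 95. 213.]
1571 z 53.9 c [ 417.5 -279.2] sz [32.2 84.2] long-axis yaw 0.006 px [189. 217.]
cock
1105 z 68.0 c [ 387.6 -165.1] sz [20.7 98.1] long-axis yaw 0.041 px [278. 201.]
top
233 z 53.7 c [ 419.7 -402.3] sz [31.4 82.7] long-axis yaw -0.016 px [421. 171.]
112 z 42.2 c [415.5 139. ] sz [ 9.2 81.9] long-axis yaw -0.035 px [214. 166.]
113 z 42.2 c [415.6 116.7] sz [12.8 82.9] long-axis yaw -0.033 px [222. 166.]
104 z 42.6 c [415.7  67. ] sz [ 8.3 84.4] long-axis yaw 0.012 px [241. 167.]
109 z 41.6 c [414.4  45.4] sz [13.9 82.4] long-axis yaw -0.009 px [250. 167.]
1138 z 169.8 c [353.8 507.9] sz [ 51.4 122.1] long-axis yaw -1.290 px [ 50. 181.]
```

View pics/w8.png

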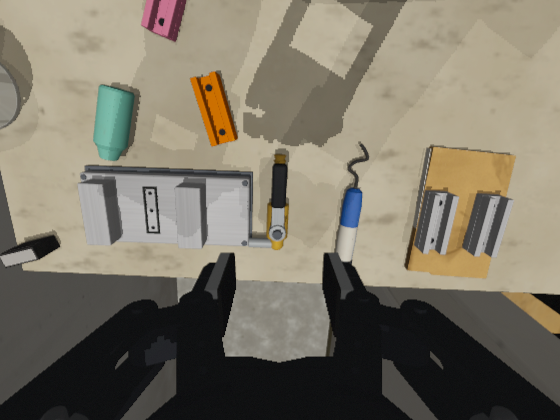

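The handle (279,190) lies along the pipe. Blanks sit on seats 1 (97,212) and 3 (190,216), the channels are on the board at (435,222) and (488,225), and the tube and deburrer are untouched. Handing in.

```bash
python3 -c "
from rig import hand_in;print(hand_in())"
```

```text
the job is handed in; nothing more can be done
None
```

I handed the job in with the cock open against its stop, both blanks on seats 1 and 3, both channels slot-up on the board, the tall box upright about 20 cm from its start, and the tube and deburrer left where they were. The hand-in returned no verdict.

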